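Hold the tilting drill table level with its spring lever, then ease it over

ROBOT

A 7-joint arm with a two-finger parallel gripper is mounted at the origin on the work surface. World frame = base frame: x ahead of the robot, y to its left, z up, the work surface at z = 0. Lengths are in m, angles in rad, forces in N, time in s.
With the tool pointing down it reaches from about 0.425 to 0.925 m from the base axis. Payload 6.8 kg.
Tool frame: the origin (TCP) lies on the front face of the gripper's body, between the roots of the fingers; the fingertips stand 73 mm ahead of it and the grasp point (between the pads) lies r.pinch_z ahead of it (r.pinch_z is the distance from the TCP to the grasp point, in m); z points along the fingers, y is the direction in which the jaws open and shut (so a half turn about z gives the same grasp; the last joint's range is limited). The gripper opens to 85 mm and grips with 20 to 120 N. Pads are 22 mm wide; open, the fingers measure 114 mm over their backs; the gripper's body (76 mm by 85 mm) begins 54 mm behind the grasp point. The pads swing forward as they close: fully open they stand 13 mm farther back than shut.
Start: joints at [1.098, 0.477, 0.022, 1.555, -0.011, 1.109, -0.083], TCP at [0.241, -0.631, 0.304] pointing down, gripper open.
Joint ranges: [-2.96, 2.96], [-0.34, 2.1], [-1.41, 1.46], [0.24, 2.44], [-1.37, 4.51], [0.17, 1.92], [-2.96, 2.96]. Speed limits (rad/s): [2.39, 2.39, 3.14, 3.14, 3.14, 3.14, 3.14].

INTERFACE

Orientations are given as a rotation vector (axis times angle).
In Python, from bench import readout, grab_frame, r, search_frame, masks_of, tip_of gives the robot as it stands.
- The arm moves only by the tool step_arm, never from a script. Its argument "commands" is a list of rows, each a list of 7 numbers: the shift along the tool's x, y, z as a fraction of full scale, then the turn, a rotation vector about the tool's x, y, z as a fraction of full scale, then the gripper's target within -1 to 1 (shut at 1, half-way at 0, fully open at -1). In form: [[tx, ty, tz, ax, ay, az, hand], ...]. A call has exactly 10 rows; each row is the pose to reach, as a shift and turn from the pose measured when the call began, along the tool's axes at that moment, turning the shorter way round; what a row does not reach only later rows make up. Full scale, the value 1, is 500 mm for a shift and 360 degrees for a turn. A row lasts 1/8 s, in which the tool goes at most 62.5 mm and 10.7 degrees, less where a joint would pass 70% of its speed; a pose out of reach is approached as far as the arm can. A call with a number of a shift or a turn outside -1 to 1 is refused whole. A call with a gripper value outside its range is refused whole. The fingers move at their own pace and stop on an object; "newtons" is the grip in N (left out, the last holds). Time passes only in rows, so rows that repeat a pose let the fingers close, or fill a call up. It gives the time, the measured TCP pose, the force and the opening at its end, in the units of the state.
- readout.get_obs(): the state, without advancing time (a new reading comes with each control period).
- grab_frame(name): name is "side" or "top"; returns a dict with "img" (400x640x3 uint8, red, green, blue), "K" (3x3 intrinsics, pixels), "world_to_cam" (4x4, takes a point from world to camera coordinates). Camera axes: x right, y down, z forward; pixel columns grow to the right and rows downward; lengths in m; the calibration is good to about 2 mm. A picture is of the moment at which its call begins. There is no depth.
- r.hand_in(): hands the job in, once; it reports no verdict.
Trained networks look in a picture, given as the dict that the camera call returned (one of the last four; its "shot" number tells which), for a name from the list of things; names that differ only in an ending like _2 or _b are one class to them, and where a whole thing is asked for, a point or a joint stands for the part that bears it (a point fixed in the world has none). Each returns a list of dicts, best first, with "p" (0 to 1); they miss things now and then, are a little off and sometimes report something else, mostly with a low value. They report only what shows in the picture. A call takes as long as a camera call.
- search_frame(thing, picture): "extent" ([centre column, centre row, width, height] in pixels, round what is visible of it).
- masks_of(thing, picture): "pixels" (400x640 bool, what is visible of it) and "extent" ([centre column, centre row, width, height] in pixels, round what is visible of it).
- tip_of(thing, picture): "point" ([column, row] in pixels: a listed point, or the origin of a listed thing).
The state is a dict: "clock": time; "joints": joint angles; "qvel": joint speeds; "tau": joint torques, N m; "tcp_pos": TCP position; "orientation": TCP orientation; "contact_force": force on the tool from outside, world axes, zero at the start; "moment": the same for the moment, N m; "grip_width": finger opening in m.
Only numpy, scipy, OpenCV 4.12 (cv2) and the standard library are available. Lean on these libraries where they do the work, as an engineer would, in place of code of your own. Each camera call takes 0.05 s, during which the arm holds its last target. There are 200 camera calls.

TASK

The top-heavy tilting drill table rests on its right-hand stop (right and left as seen from the robot). Working it only by the handle of its spring lever, ease it up until the pointer stands at the long centre mark and keep it level there, within the first mark on either side, for at least 8 seconds; then ease it over onto its left-hand stop without a bang and let go of the handle, with the table left resting there. Do not touch the table, vise or workpiece, and leave the oil can, bottle and wrench alone.

Things in the scene. Friction and masses are not known exactly. Their poses are not given: they have to be found in the camera images.
- stand: Fixed red stand of the drill table, foot 260 (its x) x 460 mm (its y); origin under the foot's centre, on the bench. Turned up to 0.35 rad; its -x side (lever) faces the robot, its y points left. Pillars 60 mm wide, 162 high at x = +-100 carry the tilt axis: along its x, 140 mm above the bench. On the far side a scale: long centre mark, short marks every 0.1 rad up to 0.3.
- axis_front (a point): Fixed point on the tilt axis, 165 mm from the stand's origin towards -x, 140 mm above the bench, in the plane in which the lever's grip point swings.
- rocker (a joint): Tilt of the table, rad. 0 = level, pointer at the centre mark; positive = left end (+y of the stand) down, pointer leaning left. Stops at -0.3 (right end down, as at the start) and +0.3. Nearly frictionless bearings (0.02 N m s/rad). Top-heavy: gravity drives it further over with about 0.84 N m per rad (0.68 to 1.0), plus an unknown constant imbalance up to 0.1 N m.
- lever (a joint): Angle of the spring lever relative to the table, rad, positive = its top to the stand's left (+y), range +-1.3. It turns on the tilt axis and is tied to the table only by a torsion spring: at value r it drives the table with 0.45 r N m (damping 0.02 N m s/rad). Lever angle from vertical = rocker + lever. Lifting off the right stop takes about 0.25 to 0.9. Mass 0.12 kg.
- lever_grip (a point): Middle of the lever's handle: black round bar, diameter 26 mm, 70 mm long, along the stand's x, on the robot's side, 130 mm from the tilt axis (straight above axis_front when the lever is vertical). Pinch it from above, fingers closing along the stand's y; it may turn between the pads. The lever's flat blade is at the bar's far end, 32 mm from this point.
- pointer_tip (a point): Tip of the table's black pointer on the far (+x) side, 105 mm above the tilt axis when level; it moves with the table.
- oil_can: Loose red oil can, 72 mm in diameter, 165 mm high with its spout; origin at the centre of its underside. To be left alone.
- bottle: Loose closed green bottle, 66 mm in diameter, 200 mm high; origin at the centre of its underside. To be left alone.
- wrench: Loose steel wrench 190 mm long lying flat on the bench; origin at the middle of its underside. To be left alone.
- deck_mid (a point): Centre of the deck's top face: steel deck 150 x 460 x 12 mm with a bar along each end, a green vise with a steel workpiece and a small steel block on it, up to 75 mm above the tilt axis. In all about 10 kg, moment of inertia about the tilt axis about 0.19 kg m2. With the lever held still the table always falls to one side, growing e-fold in 0.55 to 1 s. This point lies 6 mm under the axis.
- left_stop (a point): Top of the left rubber stop, 195 mm left of the stand's middle, 54 mm above the bench, on which the table must rest at the end; the right stop is its mirror image. Fixed.

How it is judged:
On the way:
1. the table is kept level, within 0.1 rad, for 7.5 s without a break (value of joint rocker between -0.1 and 0.1 rad), for 7.5 s.
At the end, for the whole second after the job is handed in: After the table has been level (within 0.1 rad) for 7.5 s without a break, it rests on its left stop (tilt above 0.28 rad, moving slower than 0.05 rad/s), with the lever free and at rest (value of joint rocker above 0.28 rad and velocity of joint rocker between -0.05 and 0.05 rad/s and velocity of joint lever between -0.2 and 0.2 rad/s and contact force between lever and anything else below 0.2 N); the robot touches nothing.
It fails at once if the table bangs on its left stop (faster than 0.5 rad/s there) (value of joint rocker above 0.27 rad and velocity of joint rocker above 0.5 rad/s).
It fails at once if the table bangs on its right stop (faster than 0.5 rad/s there) (value of joint rocker below -0.27 rad and velocity of joint rocker below -0.5 rad/s).
It fails at once if the robot touches the table, vise or workpiece (contact force between deck and the arm above 0.5 N or contact force between deck and the fingers above 0.5 N).
It fails at once if a bystander is disturbed (distance of any of oil_can, bottle, wrench from where it was at the start of the episode above 0.03 m).
It also fails if it takes over 72 s, if anything falls off the work surface, if the arm or the gripper's body presses on something with over 40 N, if the wrist force passes 120 N, or if a joint passes its speed limit or range.

## Working session

There is one attempt and no reset: what is moved stays moved. The work goes in short steps, Python scripts to look and compute and a tool call to move; the robot and the scene stay as the last step left them, time stands still between calls to the robot, and variables do not carry over. Pictures are saved under pics/ and viewed, about 8 in all and at most 12, crops included, and the job is handed in when it is done.

Besides the shell and the picture viewer there is one more tool, called after ">>>" as name(argument=value, ...), one argument or row to a line, values as JSON. step_arm: Moves the arm, as the interface text tells. Its arguments: {"type":"object","properties":{"commands":{"type":"array"},"newtons":{"type":"number"}},"required":["commands"]}

```bash
ls; mkdir -p pics; cat > h.py <<'E'
import numpy as np, cv2
from bench import *
from scipy.spatial.transform import Rotation as R
from scipy.optimize import least_squares
def proj(f,P):
    P=np.atleast_2d(P); c=(f['world_to_cam']@np.c_[P,np.ones(len(P))].T)[:3]
    p=f['K']@c; return (p[:2]/p[2]).T
def tri(obs):
    # obs: list of (frame,pixel)
    return least_squares(lambda x: np.concatenate([proj(f,x)[0]-p for f,p in obs]),[0.6,0,0.1]).x
E
python3 - <<'E'
from h import *
s=grab_frame('side');t=grab_frame('top')
cv2.imwrite('pics/a.png',cv2.cvtColor(np.vstack([s['img'],t['img']])[:, :],cv2.COLOR_RGB2BGR)) if 0 else None
cv2.imwrite('pics/s0.png',s['img'][:,:,::-1]);cv2.imwrite('pics/t0.png',t['img'][:,:,::-1])
o=readout.get_obs();print({k:np.round(v,3) for k,v in o.items()}, r.pinch_z)
for n in ['stand','axis_front','lever_grip','pointer_tip','deck_mid','left_stop','oil_can','bottle','wrench']:
    a=tip_of(n,s)[:2];b=tip_of(n,t)[:2]
    print(n,[(np.round(x['point'],1),round(x['p'],2)) for x in a],[(np.round(x['point'],1),round(x['p'],2)) for x in b])
    if a and b:
        P=tri([(s,a[0]['point']),(t,b[0]['point'])]);print('   ',P.round(4),(proj(s,P)[0]-a[0]['point']).round(1),(proj(t,P)[0]-b[0]['point']).round(1))
for f in (s,t): print(np.linalg.inv(f['world_to_cam'])[:3,[2,3]].T.round(2).tolist(), f['K'][0,0])
E
```

```text
pics
{'clock': np.float64(0.1), 'joints': array([ 1.098,  0.478,  0.022,  1.556, -0.012,  1.109, -0.083]), 'qvel': array([-0.   , -0.002,  0.001, -0.003, -0.   ,  0.001, -0.001]), 'tau': array([ 5.0000e-03, -5.9776e+01,  1.6140e+00, -2.8196e+01,  1.3000e-02,
        5.0000e-03,  0.0000e+00]), 'tcp_pos': array([ 0.241, -0.63 ,  0.303]), 'orientation': array([-3.088e+00, -5.700e-01,  1.000e-03]), 'contact_force': array([ 0.336,  0.093, -0.261]), 'moment': array([-0.005,  0.025, -0.002]), 'grip_width': np.float64(0.085)} 0.0539
stand [(array([285.5, 227.6]), 0.59)] []
axis_front [(array([337.7, 225.1]), 0.63)] [(array([320.9, 236.1]), 0.84)]
    [0.4764 0.0129 0.1473] [-1.1 -0.1] [0.6 0.9]
lever_grip [] [(array([336.8, 229.2]), 0.84)]
pointer_tip [] []
deck_mid [(array([288.4, 205.9]), 0.82)] []
left_stop [(array([264.9, 271.8]), 0.56), (array([290.5, 207.2]), 0.54)] [(array([341. , 230.9]), 0.33)]
    [ 0.6444  0.016  -0.5935] [36.   4.6] [-20.1 -29.6]
oil_can [(array([234.2, 342.3]), 0.74)] [(array([188. , 226.4]), 0.63)]
    [ 0.5177  0.4615 -0.0134] [-0.6 -0.1] [0.4 0.5]
bottle [(array([389.8, 138.6]), 0.84)] [(array([460.4, 202.3]), 0.78)]
    [ 0.5782 -0.4417  0.0479] [-1.7 -0.1] [0.8 1.2]
wrench [(array([421.9, 163.9]), 0.73), (array([332.7, 223.6]), 0.72)] [(array([464.4, 248.9]), 0.86)]
    [ 0.4292 -0.4641 -0.0088] [-0.3 -0. ] [0.2 0.3]
[[0.31, -0.39, -0.87], [0.14, 0.54, 1.38]] 442.55256735281245
[[0.08, 0.0, -1.0], [0.47, 0.01, 1.56]] 468.02927195289567
```

View pics/s0.png

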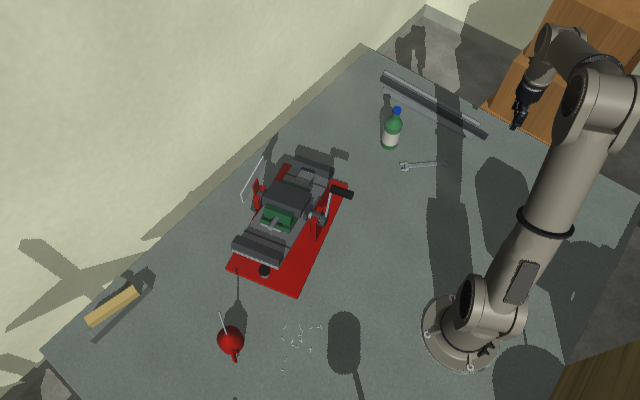

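View pics/t0.png

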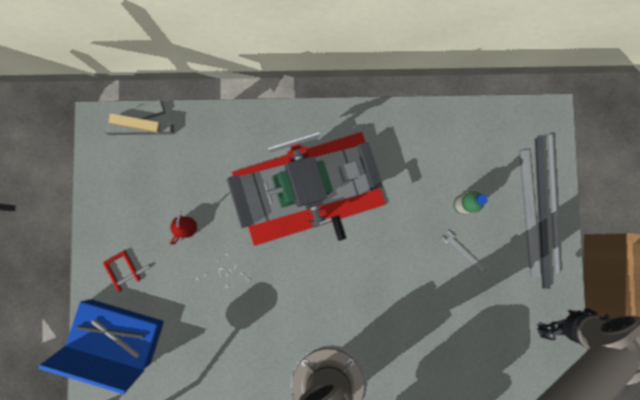

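```bash
python3 - <<'E'
from h import *
s=cv2.imread('pics/s0.png')[145:305,220:360];t=cv2.imread('pics/t0.png')[125:255,225:395]
s=cv2.resize(s,None,fx=3,fy=3,interpolation=cv2.INTER_CUBIC);t=cv2.resize(t,None,fx=2.2,fy=2.2,interpolation=cv2.INTER_CUBIC)
im=np.zeros((480,800,3),np.uint8);im[:,:420]=s;im[:286,420:794]=t
cv2.imwrite('pics/c.png',im)
E
```

```text
(no output)
```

View pics/c.png

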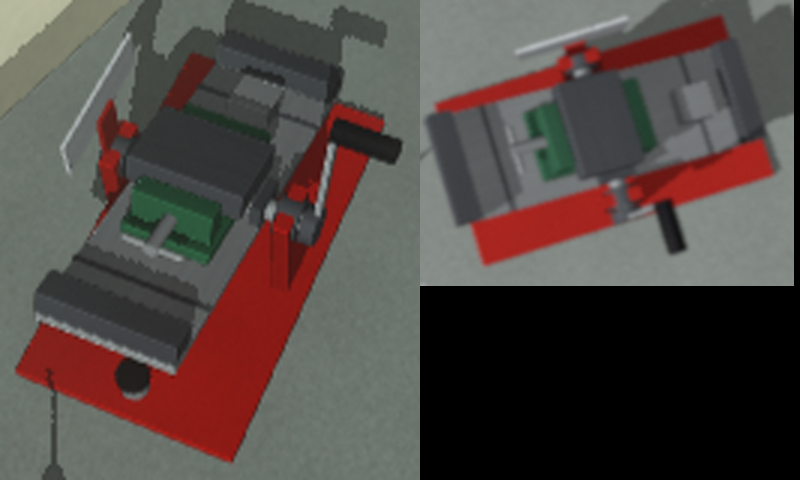

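```bash
python3 - <<'E'
from h import *
s=grab_frame('side');t=grab_frame('top')
c=[(.13,-.23),(-.13,-.23),(-.13,.23),(.13,.23)]
tp=[(363.2,132.7),(386.4,203.2),(254.5,245),(232.7,172.7)]
sp={2:(297,298.2),3:(225,269),1:(347.7,184.3)}
ax=[(s,(337.7,225.1)),(t,(320.9,236.1))]
def W(p,x,y,z): return [p[0]+x*np.cos(p[2])-y*np.sin(p[2]),p[1]+x*np.sin(p[2])+y*np.cos(p[2]),z]
def res(p,full=0):
    e=[]
    for i in range(4): e.append(proj(t,W(p,*c[i],p[3]))[0]-tp[i])
    for i in sp: e.append(proj(s,W(p,*c[i],p[3]))[0]-sp[i])
    for f,q in ax: e.append((proj(f,W(p,-.165,0,.14))[0]-q)*.7)
    return np.concatenate(e+[[(p[3]-.012)*100]])
o=least_squares(res,[.63,.05,.29,.01],loss='soft_l1');print(o.x.round(4));print(res(o.x)[:-1].reshape(-1,2).round(1).tolist())
p=o.x
G=least_squares(lambda g:np.concatenate([proj(t,W(p,-.165+g[1],.13*np.sin(g[0]),.14+.13*np.cos(g[0])))[0]-(339.1,228.2),proj(s,W(p,-.165+g[1],.13*np.sin(g[0]),.14+.13*np.cos(g[0])))[0]-(342,192)]),[-.3,0])
print('theta,dx',G.x,G.fun, W(p,-.165,.13*np.sin(G.x[0]),.14+.13*np.cos(G.x[0])))
E
```

```text
[0.6407 0.0533 0.2879 0.0062]
[[-0.7, -1.4], [-0.2, 1.4], [-0.3, 0.9], [-0.8, -1.0], [0.6, 0.2], [0.3, -0.7], [1.0, 0.7], [-1.0, -1.1], [1.9, -0.8]]
theta,dx [-0.35757152  0.00435119] [-0.3452258  -0.02158858  0.28646903 -0.40475627] [np.float64(0.4954515376242244), np.float64(-0.03715009966240027), np.float64(0.2617774418038659)]
```

```bash
cat >> h.py <<'E'
SX,SY,YAW=.6405,.0533,.288
ex=np.array([np.cos(YAW),np.sin(YAW),0]);ey=np.array([-np.sin(YAW),np.cos(YAW),0])
AX=np.array([SX,SY,.14])-.165*ex
def rel(pos,Rt,o=None):
    o=o or readout.get_obs();R0=R.from_rotvec(o['orientation'])
    d=R0.inv().apply(np.array(pos)-o['tcp_pos'])/.5
    w=(R0.inv()*Rt).as_rotvec()/(2*np.pi)
    return np.r_[d,w].round(4).tolist()
def Rtool(sg):
    z=np.array([0,0,-1.]);y=sg*ey;return R.from_matrix(np.c_[np.cross(y,z),y,z])
def grip(th,dz=0): return AX+.13*(np.sin(th)*ey+np.cos(th)*np.array([0,0,1]))+[0,0,r.pinch_z+dz]
E
python3 - <<'E'
from h import *
for sg in (1,-1): print(sg,rel(grip(-.357,.1),Rtool(sg)),rel([.241,-.63,.42],Rtool(sg)))
print(grip(-.357))
E
```

```text
1 [0.8987, -0.9274, -0.2236, 0.0, 0.0, -0.4878] [0.0008, -0.001, -0.2321, 0.0, 0.0, -0.4878]
-1 [0.8987, -0.9274, -0.2236, 0.0, -0.0, 0.0122] [0.0008, -0.001, -0.2321, 0.0, -0.0, 0.0122]
[ 0.49519956 -0.03712514  0.31570343]
```

>>> step_arm(
  commands=[
    [0,0,-0.2236,0,0,0,-1],
    [0,0,-0.2236,0,0,0,-1],
    [0.1,-0.1,-0.2236,0,0,0.0122,-1],
    [0.18,-0.19,-0.2236,0,0,0.0122,-1],
    [0.26,-0.27,-0.2236,0,0,0.0122,-1],
    [0.34,-0.35,-0.2236,0,0,0.0122,-1],
    [0.42,-0.43,-0.2236,0,0,0.0122,-1],
    [0.5,-0.52,-0.2236,0,0,0.0122,-1],
    [0.58,-0.6,-0.2236,0,0,0.0122,-1],
    [0.65,-0.68,-0.2236,0,0,0.0122,-1],
  ],
  newtons=60,
)

```text
clock: 2.35
tcp_pos: [0.4237, -0.195, 0.4161]
orientation: [3.108, 0.452, 0.001]
contact_force: [-0.3, -0.8, -0.6]
grip_width: 0.0856
```

```bash
python3 - <<'E'
from h import *
print(rel(grip(-.357,.1),Rtool(-1)))
o=readout.get_obs();print(o['tcp_pos'],o['qvel'].round(3))
E
```

```text
[0.227, -0.262, 0.0007, 0.0001, -0.0001, 0.0001]
[ 0.42367786 -0.19503523  0.41606365] [-0.485 -0.074 -0.415  0.084  0.002 -0.007 -0.898]
```

>>> step_arm(
  commands=[
    [0.08,-0.09,0,0,0,0,-1],
    [0.15,-0.17,0,0,0,0,-1],
    [0.2,-0.23,0,0,0,0,-1],
    [0.227,-0.262,0,0,0,0,-1],
    [0.227,-0.262,0,0,0,0,-1],
    [0.227,-0.262,0,0,0,0,-1],
    [0.227,-0.262,0,0,0,0,-1],
    [0.227,-0.262,0,0,0,0,-1],
    [0.227,-0.262,0,0,0,0,-1],
    [0.227,-0.262,0,0,0,0,-1],
  ],
)

```text
clock: 3.6
tcp_pos: [0.4952, -0.0373, 0.4161]
orientation: [3.108, 0.451, 0.001]
contact_force: [-0.5, -0.4, -0.6]
grip_width: 0.0856
```

```bash
python3 - <<'E'
from h import *
s=grab_frame('side');t=grab_frame('top')
np.savez('ref0.npz',s=s['img'],t=t['img'],Ks=s['K'],Kt=t['K'],Ws=s['world_to_cam'],Wt=t['world_to_cam'])
a=cv2.resize(s['img'][60:310,200:450,::-1],None,fx=1.6,fy=1.6);b=cv2.resize(t['img'][100:350,200:450,::-1],None,fx=1.6,fy=1.6)
b=b.copy()
cv2.imwrite('pics/d.png',np.hstack([a,b]))
print(rel(grip(-.357,0),Rtool(-1)))
o=readout.get_obs();print(o['tcp_pos'],o['qvel'].round(3))
print([(tip_of('lever_grip',f)[:1]) for f in (s,t)], proj(s,grip(-.357,-r.pinch_z)),proj(t,grip(-.357,-r.pinch_z)))
E
```

```text
[-0.0001, -0.0003, 0.2007, 0.0001, -0.0001, 0.0001]
[ 0.49520818 -0.03718638  0.41607617] [-0.002  0.001 -0.     0.    -0.    -0.001  0.001]
[[{'point': [340.8, 191.0], 'p': 0.92}], []] [[343.72646566 192.13523043]] [[339.21910789 229.76565284]]
```

View pics/d.png

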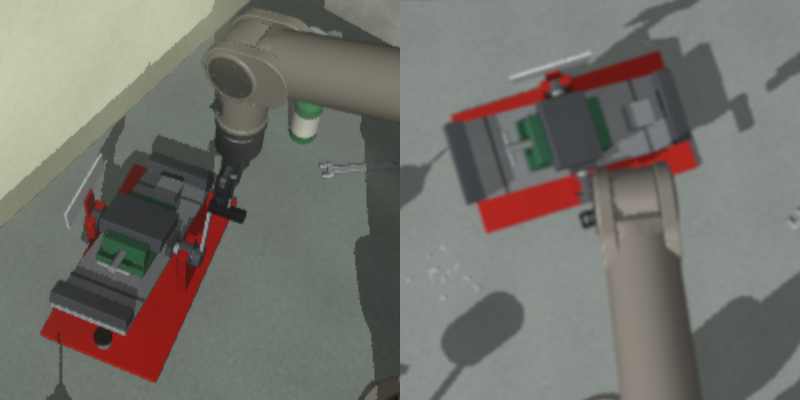

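>>> step_arm(
  commands=[
    [0,0,0.07,0,0,0,-1],
    [0,0,0.14,0,0,0,-1],
    [0,0,0.18,0,0,0,-1],
    [0,0,0.208,0,0,0,-1],
    [0,0,0.208,0,0,0,-1],
    [0,0,0.208,0,0,0,0],
    [0,0,0.208,0,0,0,0.3],
    [0,0,0.208,0,0,0,1],
    [0,0,0.208,0,0,0,1],
    [0,0,0.208,0,0,0,1],
  ],
  newtons=60,
)

```text
clock: 5.05
tcp_pos: [0.4955, -0.0374, 0.3126]
orientation: [3.108, 0.451, 0.002]
contact_force: [-0.4, -2.0, 4.2]
grip_width: 0.0244
```

```bash
cat >> h.py <<'E'
ez=np.array([0,0,1.])
def Wd(P,phi):  # deck coords (x,y,z from axis) -> world ; positive = left end down
    P=np.atleast_2d(P);c,s_=np.cos(phi),np.sin(phi)
    y=P[:,1]*c+P[:,2]*s_; z=-P[:,1]*s_+P[:,2]*c
    return np.array([SX,SY,.14])+P[:,:1]*ex+y[:,None]*ey+z[:,None]*ez
E
python3 - <<'E'
from h import *
s=grab_frame('side')
np.save('ref_s.npy',s['img'])
for n,P in dict(LfB=(-.075,.23,-.018),LbB=(.075,.23,-.018),LfT=(-.075,.23,.02),LbT=(.075,.23,.02),L3=(-.075,.19,.02),L4=(.075,.19,.02),Rf=(-.075,-.23,.02),Rb=(.075,-.23,.02),ptr=(.165,0,.105)).items():
    print(n,proj(s,Wd(P,-.3)).round(1), ((proj(s,Wd(P,-.3))-(220,145))*3).round(0), (proj(s,Wd(P,0))-proj(s,Wd(P,-.3))).round(1))
o=readout.get_obs();print({k:np.round(o[k],4).tolist() for k in('clock','tcp_pos','contact_force','grip_width','orientation')})
d=o['tcp_pos']-AX;print('theta',np.arcsin(d@ey/.13), 'z',d[2]-.13*np.cos(np.arcsin(d@ey/.13)))
b=s['img'][140:290,210:380,::-1]
cv2.imwrite('pics/e.png',cv2.resize(b,None,fx=4,fy=4,interpolation=cv2.INTER_CUBIC))
E
```

```text
LfB [[278.6 269.6]] [[176. 374.]] [[0.9 9.9]]
LbB [[231.9 250.6]] [[ 36. 317.]] [[ 2.9 10.5]]
LfT [[279.5 261.3]] [[178. 349.]] [[-0.8 13.6]]
LbT [[231.7 242.2]] [[ 35. 291.]] [[ 1. 14.]]
L3 [[285.5 251.3]] [[196. 319.]] [[-1.  11.7]]
L4 [[238.6 232.8]] [[ 56. 263.]] [[ 0.5 12. ]]
Rf [[335.3 168.1]] [[346.  69.]] [[  1.3 -12.4]]
Rb [[296.3 154.5]] [[229.  28.]] [[ -0.2 -12.7]]
ptr [[242.8 164. ]] [[68. 57.]] [[-4.9  6.8]]
{'clock': 5.1, 'tcp_pos': [0.4956, -0.0374, 0.3126], 'contact_force': [-1.7051, -1.4389, 4.6782], 'grip_width': 0.0246, 'orientation': [3.1079, 0.4514, 0.0025]}
theta -0.3598524259830537 z 0.05089363200625835
```

View pics/e.png

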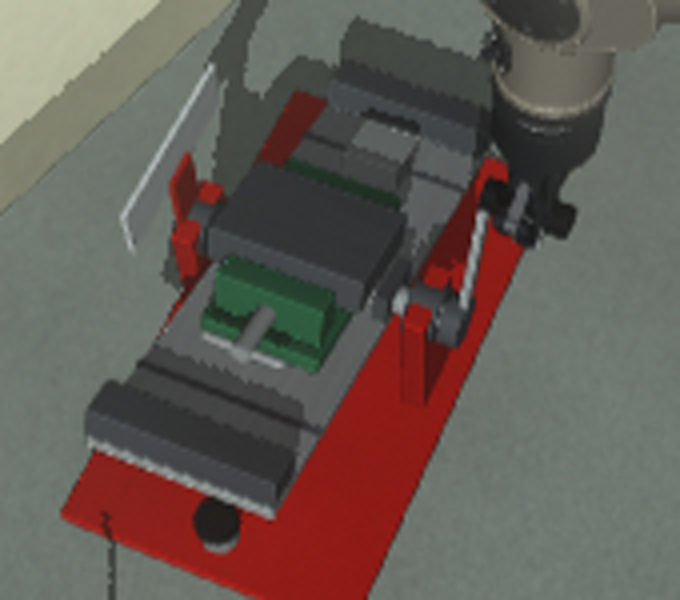

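```bash
cat >> h.py <<'E'
import json,os,sys
from scipy.optimize import minimize_scalar
from scipy.ndimage import map_coordinates
def grid(x,y,z): return np.array([(a,b,c) for a in x for b in y for c in z])
PT=np.vstack([grid(np.linspace(-.07,.07,60),np.linspace(.13,.192,25),[-.006]),
  grid(np.linspace(-.072,.072,60),np.linspace(.205,.23,12),[.02]),grid(np.linspace(-.072,.072,60),[.23],np.linspace(-.02,.02,14))])
REF=None
def samp(img,f,phi):
    uv=proj(f,Wd(PT,phi));return map_coordinates(img,[uv[:,1],uv[:,0]],order=1)
def phi_of(f):
    global REF
    if REF is None: REF=samp(cv2.GaussianBlur(cv2.cvtColor(np.load('ref_s.npy'),cv2.COLOR_RGB2GRAY).astype(float),(0,0),.7),f,-.3)
    g=cv2.GaussianBlur(cv2.cvtColor(f['img'],cv2.COLOR_RGB2GRAY).astype(float),(0,0),.7)
    c=lambda p:-np.corrcoef(samp(g,f,p),REF)[0,1]
    ps=np.arange(-.33,.34,.02);p0=ps[np.argmin([c(p) for p in ps])]
    m=minimize_scalar(c,bounds=(p0-.02,p0+.02),method='bounded',options=dict(xatol=1e-4));return m.x,-m.fun
DZ=.0509-r.pinch_z
def theta_of(o): return float(np.arcsin((o['tcp_pos']-AX)@ey/.13))
LOG=json.load(open('log.json')) if os.path.exists('log.json') else dict(seg=[],meas=[])
def save(): json.dump(LOG,open('log.json','w'))
def measure(n):
    for i in range(n):
        o=readout.get_obs();f=grab_frame('side');p,q=phi_of(f)
        LOG['meas'].append([float(o['clock']),float(p),theta_of(o)]);print('t %.3f phi %.4f q %.3f th %.4f'%(o['clock'],p,q,theta_of(o)))
    save();return f
def emit(ths):
    o=readout.get_obs();t=float(o['clock'])
    LOG['seg'].append([t,theta_of(o)]+[float(x) for x in ths]);save()
    print('rows',json.dumps([[round(v,4) for v in rel(grip(x,DZ),Rtool(-1),o)[:3]] + [0,0,0,1] for x in ths]))
E
python3 - <<'E'
from h import *
measure(3)
emit(np.linspace(-.33,-.1,10))
E
```

```text
t 5.100 phi -0.3000 q 1.000 th -0.3599
t 5.150 phi -0.3000 q 1.000 th -0.3599
t 5.200 phi -0.3000 q 1.000 th -0.3600
rows [[-0.0006, -0.0074, -0.0027, 0, 0, 0, 1], [-0.0006, -0.0137, -0.0047, 0, 0, 0, 1], [-0.0006, -0.02, -0.0067, 0, 0, 0, 1], [-0.0006, -0.0264, -0.0084, 0, 0, 0, 1], [-0.0005, -0.0329, -0.01, 0, 0, 0, 1], [-0.0005, -0.0394, -0.0114, 0, 0, 0, 1], [-0.0005, -0.0459, -0.0127, 0, 0, 0, 1], [-0.0005, -0.0525, -0.0138, 0, 0, 0, 1], [-0.0005, -0.059, -0.0147, 0, 0, 0, 1], [-0.0005, -0.0656, -0.0155, 0, 0, 0, 1]]
```

>>> step_arm(
  commands=[
    [0,-0.0074,-0.0027,0,0,0,1],
    [0,-0.0137,-0.0047,0,0,0,1],
    [0,-0.02,-0.0067,0,0,0,1],
    [0,-0.0264,-0.0084,0,0,0,1],
    [0,-0.0329,-0.01,0,0,0,1],
    [0,-0.0394,-0.0114,0,0,0,1],
    [0,-0.0459,-0.0127,0,0,0,1],
    [0,-0.0525,-0.0138,0,0,0,1],
    [0,-0.059,-0.0147,0,0,0,1],
    [0,-0.0656,-0.0155,0,0,0,1],
  ],
)

```text
clock: 6.5
tcp_pos: [0.4873, -0.0097, 0.3224]
orientation: [3.102, 0.446, 0.007]
contact_force: [-5.6, -11.4, 24.5]
grip_width: 0.0242
```

```bash
python3 - <<'E'
from h import *
measure(3); print(readout.get_obs()['contact_force'])
emit(np.linspace(-.09,0,10))
E
```

```text
t 6.500 phi -0.3000 q 1.000 th -0.1306
t 6.550 phi -0.3000 q 1.000 th -0.1243
t 6.600 phi -0.3000 q 1.000 th -0.1244
[ -4.20511655 -10.62198406  17.60998438]
rows [[-0.0005, -0.0089, 0.0045, 0, 0, 0, 1], [-0.0005, -0.0115, 0.0042, 0, 0, 0, 1], [-0.0005, -0.0141, 0.004, 0, 0, 0, 1], [-0.0005, -0.0167, 0.0038, 0, 0, 0, 1], [-0.0005, -0.0193, 0.0037, 0, 0, 0, 1], [-0.0006, -0.0219, 0.0035, 0, 0, 0, 1], [-0.0006, -0.0245, 0.0034, 0, 0, 0, 1], [-0.0006, -0.0271, 0.0033, 0, 0, 0, 1], [-0.0006, -0.0297, 0.0033, 0, 0, 0, 1], [-0.0006, -0.0323, 0.0033, 0, 0, 0, 1]]
```

```bash
cat >> h.py <<'E'
DZ=.0525-r.pinch_z
def theta_of(o):
    R0=R.from_rotvec(o['orientation']);g=o['tcp_pos']+R0.apply([0,0,r.pinch_z])
    return float(np.arcsin((g-AX)@ey/.13))
def emit(ths):
    o=readout.get_obs();t=float(o['clock'])
    LOG['seg'].append([t,theta_of(o)]+[float(x) for x in ths]);save()
    d=o['tcp_pos']-AX;F=o['contact_force'];print('th %.4f h %.4f'%(theta_of(o),np.hypot(d@ey,d[2]-.0525)),'F ex,ey,ez',(F@ex).round(1),(F@ey).round(1),F[2].round(1),'w',o['grip_width'].round(4))
    R0=rel(grip(ths[-1],DZ),Rtool(-1),o)
    print('rot',R0[3:]);print('tx',R0[0])
    print('[ty,tz]',[[round(v,4) for v in rel(grip(x,DZ),Rtool(-1),o)[1:3]] for x in ths])
E
python3 - <<'E'
from h import *
LOG['seg'].pop()
print(r.pinch_z);emit(np.linspace(-.12,-.03,10))
E
```

```text
0.0539Traceback (most recent call last):
  File "<stdin>", line 3, in <module>
  File "h.py", line 63, in emit
    d=o['tcp_pos']-AX;F=o['contact_force'];print('th %.4f h %.4f'%(theta_of(o),np.hypot(d@ey,d[2]-.0525)),'F ex,ey,ez',(F@ex).round(1),(F@ey).round(1),F[2].round(1),'w',o['grip_width'].round(4))
                                                                                                                                                                         ^^^^^^^^^^^^^^^^^^^^^
AttributeError: 'float' object has no attribute 'round'
```

```bash
sed -i "s/o\['grip_width'\].round(4)/round(float(o['grip_width']),4)/" h.py
python3 - <<'E'
from h import *
LOG['seg']=LOG['seg'][:1]
emit(np.linspace(-.12,-.03,10))
E
```

```text
th -0.1275 h 0.1311 F ex,ey,ez -7.0 -9.0 17.6 w 0.0245
rot [0.0012, -0.0005, -0.0003]
tx -0.0005
[ty,tz] [[-0.0012, 0.0022], [-0.0038, 0.0018], [-0.0063, 0.0015], [-0.0089, 0.0013], [-0.0115, 0.001], [-0.0141, 0.0008], [-0.0167, 0.0006], [-0.0193, 0.0005], [-0.0219, 0.0003], [-0.0245, 0.0002]]
```

>>> step_arm(
  commands=[
    [0,-0.0012,0.0002,0.0012,-0.0005,0,1],
    [0,-0.0038,-0.0002,0.0012,-0.0005,0,1],
    [0,-0.0063,-0.0005,0.0012,-0.0005,0,1],
    [0,-0.0089,-0.0007,0.0012,-0.0005,0,1],
    [0,-0.0115,-0.001,0.0012,-0.0005,0,1],
    [0,-0.0141,-0.0012,0.0012,-0.0005,0,1],
    [0,-0.0167,-0.0014,0.0012,-0.0005,0,1],
    [0,-0.0193,-0.0015,0.0012,-0.0005,0,1],
    [0,-0.0219,-0.0017,0.0012,-0.0005,0,1],
    [0,-0.0245,-0.0018,0.0012,-0.0005,0,1],
  ],
  newtons=20,
)

```text
clock: 7.9
tcp_pos: [0.4846, 0.0, 0.3248]
orientation: [3.106, 0.444, 0.003]
contact_force: [-1.4, -7.2, 10.9]
grip_width: 0.0245
```

```bash
sed -i "s/^DZ=.0525/DZ=.0535/" h.py; python3 - <<'E'
from h import *
measure(2);
emit(np.linspace(-.02,.07,10))
E
```

```text
t 7.900 phi -0.3000 q 1.000 th -0.0541
t 7.950 phi -0.3000 q 1.000 th -0.0498
th -0.0501 h 0.1325 F ex,ey,ez -3.6 -6.7 10.3 w 0.0245
rot [0.0007, -0.0002, -0.0006]
tx -0.0008
[ty,tz] [[-0.0074, 0.0027], [-0.01, 0.0027], [-0.0126, 0.0027], [-0.0152, 0.0027], [-0.0178, 0.0027], [-0.0204, 0.0027], [-0.023, 0.0028], [-0.0256, 0.0029], [-0.0282, 0.0031], [-0.0308, 0.0032]]
```

>>> step_arm(
  commands=[
    [0,0,0.001,0.0007,-0.0002,0,0.37],
    [0,0,0.001,0.0007,-0.0002,0,0.37],
    [0,0,0.001,0.0007,-0.0002,0,0.37],
    [0,0,0.001,0.0007,-0.0002,0,0.37],
    [0,0,0.001,0.0007,-0.0002,0,0.37],
    [0,0,0.001,0.0007,-0.0002,0,0.37],
    [0,0,0.001,0.0007,-0.0002,0,0.37],
    [0,0,0.001,0.0007,-0.0002,0,0.37],
    [0,0,0.001,0.0007,-0.0002,0,0.37],
    [0,0,0.001,0.0007,-0.0002,0,0.37],
  ],
  newtons=20,
)

```text
clock: 9.25
tcp_pos: [0.4843, 0.0005, 0.3243]
orientation: [-3.11, -0.445, 0.001]
contact_force: [0.3, -0.8, -0.5]
grip_width: 0.027
```

```bash
python3 - <<'E'
from h import *
LOG['seg'].pop()
t0,th0=7.95,-.05
LOG['seg'].append([t0,th0]+[th0]*10)
measure(2);o=readout.get_obs();print(o['moment'],o['contact_force'])
emit(np.linspace(-.02,.05,10))
E
```

```text
t 9.250 phi -0.3000 q 1.000 th -0.0483
t 9.300 phi -0.3000 q 1.000 th -0.0483
[-0.23547354  0.05018592 -0.02343452] [ 0.0609052  -0.56665727 -0.85096822]
th -0.0487 h 0.1320 F ex,ey,ez -0.1 -0.6 -0.9 w 0.0271
rot [-0.0, 0.0001, -0.0006]
tx -0.0006
[ty,tz] [[-0.0075, 0.0017], [-0.0095, 0.0017], [-0.0115, 0.0017], [-0.0135, 0.0017], [-0.0156, 0.0017], [-0.0176, 0.0017], [-0.0196, 0.0018], [-0.0216, 0.0018], [-0.0236, 0.0019], [-0.0257, 0.002]]
```

>>> step_arm(
  commands=[
    [0,-0.0075,0.001,0,0,0,0.4],
    [0,-0.0095,0.001,0,0,0,0.4],
    [0,-0.0115,0.001,0,0,0,0.4],
    [0,-0.0135,0.001,0,0,0,0.4],
    [0,-0.0156,0.001,0,0,0,0.4],
    [0,-0.0176,0.001,0,0,0,0.4],
    [0,-0.0196,0.001,0,0,0,0.4],
    [0,-0.0216,0.001,0,0,0,0.4],
    [0,-0.0236,0.001,0,0,0,0.4],
    [0,-0.0257,0.001,0,0,0,0.4],
  ],
)

```text
clock: 10.6
tcp_pos: [0.4807, 0.0129, 0.3238]
orientation: [-3.11, -0.445, 0.001]
contact_force: [0.3, -1.8, 3.0]
grip_width: 0.0261
```

```bash
python3 - <<'E'
from h import *
measure(2);o=readout.get_obs()
emit(np.linspace(.06,.15,10))
E
```

```text
t 10.600 phi -0.3000 q 1.000 th 0.0511
t 10.650 phi -0.3000 q 1.000 th 0.0523
th 0.0517 h 0.1315 F ex,ey,ez -0.6 -3.1 1.1 w 0.0255
rot [-0.0, 0.0001, -0.0006]
tx -0.0008
[ty,tz] [[-0.0022, 0.0011], [-0.0048, 0.0012], [-0.0074, 0.0014], [-0.01, 0.0017], [-0.0125, 0.0019], [-0.0151, 0.0022], [-0.0177, 0.0025], [-0.0203, 0.0028], [-0.0229, 0.0032], [-0.0254, 0.0035]]
```

>>> step_arm(
  commands=[
    [0,-0.0022,0.0011,0,0,0,0.39],
    [0,-0.0048,0.0012,0,0,0,0.39],
    [0,-0.0074,0.0014,0,0,0,0.39],
    [0,-0.01,0.0017,0,0,0,0.39],
    [0,-0.0125,0.0019,0,0,0,0.39],
    [0,-0.0151,0.0022,0,0,0,0.39],
    [0,-0.0177,0.0025,0,0,0,0.39],
    [0,-0.0203,0.0028,0,0,0,0.39],
    [0,-0.0229,0.0032,0,0,0,0.39],
    [0,-0.0254,0.0035,0,0,0,0.39],
  ],
)

```text
clock: 11.95
tcp_pos: [0.4771, 0.0252, 0.3221]
orientation: [-3.11, -0.445, 0.001]
contact_force: [0.3, -1.2, 0.8]
grip_width: 0.0266
```

```bash
python3 - <<'E'
from h import *
measure(3);o=readout.get_obs()
emit(np.linspace(.16,.25,10))
E
```

```text
t 11.950 phi -0.3000 q 1.000 th 0.1506
t 12.000 phi -0.3000 q 1.000 th 0.1524
t 12.050 phi -0.3000 q 1.000 th 0.1512
th 0.1507 h 0.1310 F ex,ey,ez -0.3 -1.3 0.2 w 0.0259
rot [-0.0, 0.0001, -0.0005]
tx -0.0008
[ty,tz] [[-0.0024, 0.0004], [-0.005, 0.0008], [-0.0075, 0.0013], [-0.0101, 0.0017], [-0.0126, 0.0023], [-0.0152, 0.0028], [-0.0177, 0.0033], [-0.0203, 0.0039], [-0.0228, 0.0045], [-0.0253, 0.0052]]
```

>>> step_arm(
  commands=[
    [0,-0.0024,0.0004,0,0,0,0.39],
    [0,-0.005,0.0008,0,0,0,0.39],
    [0,-0.0075,0.0013,0,0,0,0.39],
    [0,-0.0101,0.0017,0,0,0,0.39],
    [0,-0.0126,0.0023,0,0,0,0.39],
    [0,-0.0152,0.0028,0,0,0,0.39],
    [0,-0.0177,0.0033,0,0,0,0.39],
    [0,-0.0203,0.0039,0,0,0,0.39],
    [0,-0.0228,0.0045,0,0,0,0.39],
    [0,-0.0253,0.0052,0,0,0,0.39],
  ],
)

```text
clock: 13.35
tcp_pos: [0.4735, 0.0374, 0.3194]
orientation: [-3.11, -0.446, 0.001]
contact_force: [1.3, -2.5, 1.0]
grip_width: 0.0257
```

```bash
python3 - <<'E'
from h import *
measure(3);o=readout.get_obs()
emit(np.linspace(.26,.35,10))
E
```

```text
t 13.350 phi -0.2994 q 0.997 th 0.2506
t 13.400 phi -0.2986 q 0.994 th 0.2518
t 13.450 phi -0.2975 q 0.992 th 0.2512
th 0.2505 h 0.1309 F ex,ey,ez 0.0 -1.3 0.9 w 0.0258
rot [-0.0, 0.0001, -0.0005]
tx -0.0009
[ty,tz] [[-0.0024, 0.0006], [-0.0049, 0.0012], [-0.0074, 0.0019], [-0.0099, 0.0027], [-0.0124, 0.0034], [-0.0149, 0.0042], [-0.0174, 0.005], [-0.0198, 0.0059], [-0.0223, 0.0067], [-0.0247, 0.0076]]
```

```bash
cat > c.py <<'E'
from h import *
k=.45;DEL=.012;T0=13.35;THL=.237
def thfun():
    ts,th=[0],[LOG['seg'][0][1]]
    for s in LOG['seg']:
        n=len(s)-2;ts+=[s[0]]+[s[0]+.125*(i+1) for i in range(n)];th+=s[1:]
    ts=np.array(ts)+DEL;return lambda t:np.interp(t,ts,th)
def sim(x,t0,t1,p,tf,ret=False):
    g,b,I=p;n=max(1,int(np.ceil((t1-t0)/.0125-1e-9)));h=(t1-t0)/n;ph,v=x;out=[x]
    for i in range(n):
        th=tf(t0+(i+.5)*h)
        a=lambda ph,v:(g*ph+b+k*(th-ph)-.04*v)/I
        pm,vm=ph+h/2*v,v+h/2*a(ph,v);ph,v=ph+h*vm,v+h*a(pm,vm);out.append((ph,v))
    return np.array(out) if ret else np.array([ph,v])
PR=np.array([.84,0,.19]);SG=np.array([.09,.05,.01]);SM=.002
def fit():
    M=np.array([m for m in LOG['meas'] if m[0]>=T0-1e-6]);tf=thfun()
    B=np.split(np.arange(len(M)),np.where(np.diff(M[:,0])>.5)[0]+1);nb=len(B)
    def res(z):
        p=z[:3];X=z[3:].reshape(nb,2);e=[(p-PR)/SG,[(.3*p[0]-p[1]-k*(THL+.3))/.006]]
        for j,ix in enumerate(B):
            x=X[j];t=M[ix[0],0];e.append([(x[0]-M[ix[0],1])/SM])
            for i in ix[1:]:
                x=sim(x,t,M[i,0],p,tf);t=M[i,0];e.append([(x[0]-M[i,1])/SM])
            if j+1<nb: e.append((sim(x,t,M[B[j+1][0],0],p,tf)-X[j+1])/[.004,.008])
        return np.concatenate(e)
    z0=np.r_[PR,np.ravel([[M[ix[0],1],(M[ix[-1],1]-M[ix[0],1])/(M[ix[-1],0]-M[ix[0],0])] for ix in B])]
    s=least_squares(res,z0);p=s.x[:3];C=np.linalg.inv(s.jac.T@s.jac)
    now=float(readout.get_obs()['clock']);x=sim(s.x[-2:],M[B[-1][0],0],now,p,tf)
    print('g,b,I',p.round(4),'sd',np.sqrt(np.diag(C))[:3].round(3),'cost',round(s.cost,2),'now %.2f phi %.4f v %.4f'%(now,*x),'sdv',np.sqrt(C[-1,-1]).round(4));return p,x
def plan(p,x,target=0.,N=20,vt=0.,wend=1):
    o=readout.get_obs();t0=float(o['clock']);th0=theta_of(o);tt=t0+DEL+.125*np.arange(N+1)
    eq=lambda f:f-(p[0]*f+p[1])/k
    def f(u): return lambda t:np.interp(t,tt,np.r_[th0,u])
    def res(u):
        S=sim(x,t0,t0+.125*N,p,f(u),True);e=S[-1]-[target,vt]
        return np.r_[e*[400,400],np.diff(np.r_[th0,u])*2,(S[::10,0]-target)*1,np.diff(np.r_[th0,th0,u],2)*4, (u[-1]-eq(target))*20*wend]
    u=least_squares(res,np.full(N,th0)).x;S=sim(x,t0,t0+.125*N,p,f(u),True)
    print('eq th',eq(target).round(3),'plan',u.round(3));print('phi@row',S[10::10,0].round(3),'v',S[10::10,1].round(3));return u
E
python3 - <<'E'
from c import *
LOG['seg'].pop()
p,x=fit();u=plan(p,x);emit(u[:10])
E
```

```text
g,b,I [0.8323 0.0079 0.19  ] sd [0.079 0.024 0.01 ] cost 0.02 now 13.50 phi -0.2965 v 0.0218 sdv 0.0287
eq th -0.018 plan [ 0.287  0.324  0.343  0.341  0.319  0.281  0.232  0.178  0.123  0.069
  0.021 -0.021 -0.055 -0.079 -0.093 -0.097 -0.09  -0.074 -0.049 -0.018]
phi@row [-0.293 -0.288 -0.28  -0.268 -0.251 -0.23  -0.206 -0.18  -0.152 -0.125
 -0.099 -0.075 -0.054 -0.036 -0.022 -0.012 -0.005 -0.002 -0.    -0.   ] v [0.031 0.051 0.081 0.116 0.151 0.181 0.203 0.217 0.221 0.215 0.201 0.181
 0.155 0.126 0.096 0.067 0.041 0.02  0.006 0.   ]
th 0.2505 h 0.1309 F ex,ey,ez 0.0 -1.3 0.9 w 0.0258
rot [-0.0, 0.0001, -0.0005]
tx -0.0007
[ty,tz] [[-0.0093, 0.0025], [-0.0183, 0.0053], [-0.023, 0.007], [-0.0225, 0.0068], [-0.0171, 0.0049], [-0.0077, 0.002], [0.0045, -0.0012], [0.0183, -0.0041], [0.0326, -0.0062], [0.0464, -0.0076]]
```

>>> step_arm(
  commands=[
    [0,-0.0093,0.0025,0,0,0,0.39],
    [0,-0.0183,0.0053,0,0,0,0.39],
    [0,-0.023,0.007,0,0,0,0.39],
    [0,-0.0225,0.0068,0,0,0,0.39],
    [0,-0.0171,0.0049,0,0,0,0.39],
    [0,-0.0077,0.002,0,0,0,0.39],
    [0,0.0045,-0.0012,0,0,0,0.39],
    [0,0.0183,-0.0041,0,0,0,0.39],
    [0,0.0326,-0.0062,0,0,0,0.39],
    [0,0.0464,-0.0076,0,0,0,0.39],
  ],
)

```text
clock: 14.75
tcp_pos: [0.4802, 0.0148, 0.3233]
orientation: [-3.109, -0.446, 0.0]
contact_force: [0.5, 0.1, -0.6]
grip_width: 0.026
```

```bash
python3 - <<'E'
from c import *
measure(3)
p,x=fit();u=plan(p,x,N=16);emit(u[:10])
E
```

```text
t 14.750 phi -0.0877 q 0.656 th 0.0661
t 14.800 phi -0.0735 q 0.625 th 0.0583
t 14.850 phi -0.0597 q 0.590 th 0.0625
g,b,I [0.8469 0.014  0.1891] sd [0.062 0.017 0.01 ] cost 0.18 now 14.90 phi -0.0457 v 0.2827 sdv 0.0179
eq th -0.031 plan [-0.037 -0.162 -0.266 -0.333 -0.357 -0.343 -0.298 -0.232 -0.154 -0.076
 -0.006  0.046  0.072  0.067  0.031 -0.029]
phi@row [-0.01   0.024  0.055  0.077  0.092  0.097  0.094  0.083  0.069  0.052
  0.035  0.021  0.01   0.003  0.001  0.   ] v [ 0.284  0.262  0.215  0.15   0.077  0.006 -0.056 -0.102 -0.129 -0.137
 -0.127 -0.103 -0.07  -0.037 -0.011 -0.   ]
th 0.0671 h 0.1311 F ex,ey,ez 0.1 0.2 1.3 w 0.0261
rot [-0.0001, 0.0, -0.0006]
tx -0.0006
[ty,tz] [[0.0269, -0.0003], [0.0592, 0.0029], [0.0858, 0.0087], [0.1023, 0.0138], [0.1083, 0.0159], [0.1049, 0.0147], [0.0938, 0.011], [0.0772, 0.0065], [0.0574, 0.0026], [0.0371, 0.0003]]
```

```bash
sed -i "s/np.diff(np.r_\[th0,u\])\*2,(S\[::10,0\]-target)\*1,np.diff(np.r_\[th0,th0,u\],2)\*4/np.diff(np.r_[th0,u])*W[0],(S[::10,0]-target)*W[1],np.diff(np.r_[th0,th0,u],2)*W[2]/; s/^k=.45/W=[2,1,4];k=.45/" c.py; sed -i "s/    save();return f/    cv2.imwrite('pics\/m%d.png'%(1000*o['clock']),f['img'][:,:,::-1]);save();return f/" h.py
python3 - <<'E'
import c
from c import *
LOG['seg'].pop();c.W[:]=[1,6,1.]
p,x=fit();u=plan(p,x,N=16);emit(u[:10])
E
```

```text
g,b,I [0.8469 0.014  0.1891] sd [0.062 0.017 0.01 ] cost 0.18 now 14.90 phi -0.0457 v 0.2827 sdv 0.0179
eq th -0.031 plan [-0.217 -0.391 -0.403 -0.306 -0.174 -0.056  0.022  0.055  0.054  0.032
  0.002 -0.024 -0.042 -0.048 -0.044 -0.031]
phi@row [-0.011  0.017  0.034  0.037  0.032  0.022  0.011  0.003 -0.003 -0.005
 -0.005 -0.003 -0.002 -0.001 -0.     0.   ] v [ 0.263  0.182  0.077 -0.013 -0.068 -0.087 -0.079 -0.055 -0.029 -0.007
  0.007  0.012  0.011  0.007  0.002  0.   ]
th 0.0671 h 0.1311 F ex,ey,ez 0.1 0.2 1.3 w 0.0261
rot [-0.0001, 0.0, -0.0006]
tx -0.0007
[ty,tz] [[0.0733, 0.0056], [0.1165, 0.0192], [0.1193, 0.0203], [0.0958, 0.0116], [0.0623, 0.0034], [0.0318, -0.0001], [0.0117, -0.0004], [0.003, -0.0], [0.0034, -0.0001], [0.0092, -0.0003]]
```

>>> step_arm(
  commands=[
    [0,0.0733,0.0056,0,0,0,0.39],
    [0,0.1165,0.0192,0,0,0,0.39],
    [0,0.1193,0.0203,0,0,0,0.39],
    [0,0.0958,0.0116,0,0,0,0.39],
    [0,0.0623,0.0034,0,0,0,0.39],
    [0,0.0318,-0.0001,0,0,0,0.39],
    [0,0.0117,-0.0004,0,0,0,0.39],
    [0,0.003,0,0,0,0,0.39],
    [0,0.0034,-0.0001,0,0,0,0.39],
    [0,0.0092,-0.0003,0,0,0,0.39],
  ],
)

```text
clock: 16.15
tcp_pos: [0.4816, 0.01, 0.3233]
orientation: [-3.11, -0.444, 0.001]
contact_force: [0.6, -0.5, -0.2]
grip_width: 0.0263
```

```bash
python3 - <<'E'
import c
from c import *
measure(3);c.W[:]=[1,3,1.]
p,x=fit();u=plan(p,x,N=16);emit(u[:10])
im=cv2.imread('pics/m16250.png');
E
ls pics
```

```text
t 16.150 phi -0.0417 q 0.538 th 0.0277
t 16.200 phi -0.0431 q 0.541 th 0.0228
t 16.250 phi -0.0446 q 0.543 th 0.0241
g,b,I [0.8395 0.011  0.1876] sd [0.025 0.003 0.01 ] cost 0.85 now 16.30 phi -0.0486 v -0.0530 sdv 0.0113
eq th -0.024 plan [ 0.12   0.168  0.155  0.104  0.039 -0.019 -0.061 -0.084 -0.088 -0.079
 -0.062 -0.042 -0.024 -0.014 -0.014 -0.024]
phi@row [-0.055 -0.057 -0.055 -0.048 -0.038 -0.027 -0.017 -0.008 -0.003  0.001
  0.002  0.002  0.001  0.001  0.     0.   ] v [-0.039 -0.004  0.037  0.07   0.087  0.088  0.077  0.058  0.037  0.018
  0.004 -0.004 -0.007 -0.005 -0.002 -0.   ]
th 0.0260 h 0.1309 F ex,ey,ez -0.6 1.0 0.1 w 0.026
rot [-0.0001, 0.0001, -0.0009]
tx -0.0005
[ty,tz] [[-0.0244, 0.0016], [-0.0367, 0.0033], [-0.0334, 0.0028], [-0.0202, 0.0011], [-0.0035, -0.0001], [0.0117, -0.0003], [0.0227, 0.0002], [0.0285, 0.0006], [0.0297, 0.0007], [0.0273, 0.0005]]
c.png
d.png
e.png
m16250.png
s0.png
t0.png
```

```bash
python3 - <<'E'
from h import *
z=np.load('ref0.npz');f=dict(K=z['Ks'],world_to_cam=z['Ws'])
im=cv2.imread('pics/m16250.png');out=[]
def mk(im,phi):
    c=cv2.resize(im[140:300,210:340],None,fx=3,fy=3,interpolation=cv2.INTER_CUBIC)
    for P in [(-.075,.23,-.018),(.075,.23,-.018),(-.075,.23,.02),(.075,.23,.02),(-.075,-.23,.02),(.075,-.23,.02),(.165,0,.105)]:
        q=(proj(f,Wd(P,phi))[0]-(210,140)+.5)*3;cv2.circle(c,tuple(int(v) for v in q),2,(0,255,255),-1)
    return c
cv2.imwrite('pics/v.png',np.hstack([mk(im,-.0446),mk(cv2.cvtColor(np.load('ref_s.npy'),cv2.COLOR_RGB2BGR),-.3)]))
E
```

```text
(no output)
```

View pics/v.png

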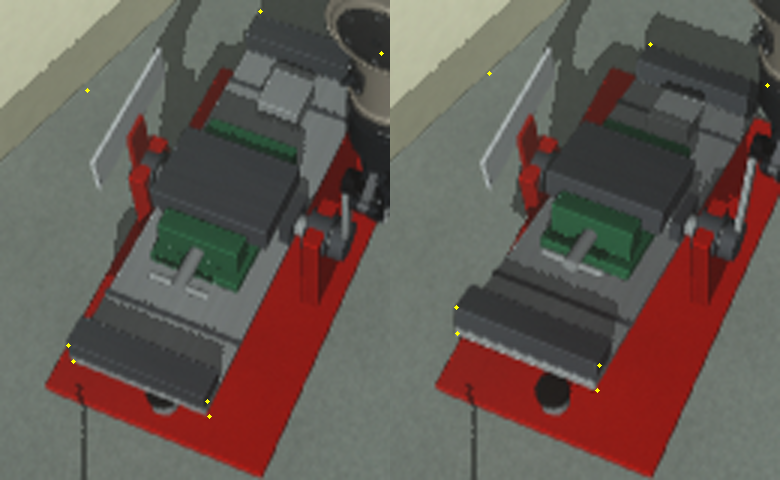

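>>> step_arm(
  commands=[
    [0,-0.0244,0.0016,0,0,0,0.39],
    [0,-0.0367,0.0033,0,0,0,0.39],
    [0,-0.0334,0.0028,0,0,0,0.39],
    [0,-0.0202,0.0011,0,0,0,0.39],
    [0,-0.0035,-0.0001,0,0,0,0.39],
    [0,0.0117,-0.0003,0,0,0,0.39],
    [0,0.0227,0.0002,0,0,0,0.39],
    [0,0.0285,0.0006,0,0,0,0.39],
    [0,0.0297,0.0007,0,0,0,0.39],
    [0,0.0273,0.0005,0,0,0,0.39],
  ],
)

```text
clock: 17.55
tcp_pos: [0.4854, -0.0032, 0.323]
orientation: [-3.11, -0.443, 0.001]
contact_force: [0.2, 0.3, -0.5]
grip_width: 0.0261
```

```bash
cat > go.py <<'E'
import c
from c import *
measure(3);c.W[:]=[1,3,1.]
p,x=fit();u=plan(p,x,N=16);emit(u[:10])
E
python3 go.py
```

```text
t 17.550 phi 0.1724 q 0.164 th -0.0773
t 17.600 phi 0.1861 q 0.146 th -0.0750
t 17.650 phi 0.1934 q 0.124 th -0.0750
g,b,I [0.8842 0.0202 0.1668] sd [0.018 0.002 0.007] cost 14.26 now 17.70 phi 0.2150 v 0.3341 sdv 0.0112
eq th -0.045 plan [-0.695 -1.052 -1.044 -0.793 -0.451 -0.13   0.105  0.235  0.268  0.226
  0.14   0.04  -0.047 -0.098 -0.097 -0.045]
phi@row [ 0.257  0.285  0.284  0.255  0.205  0.147  0.09   0.044  0.012 -0.006
 -0.013 -0.012 -0.007 -0.003 -0.    -0.   ] v [ 0.305  0.12  -0.125 -0.331 -0.45  -0.471 -0.416 -0.316 -0.2   -0.096
 -0.018  0.027  0.039  0.029  0.011  0.   ]
th -0.0757 h 0.1309 F ex,ey,ez -0.4 1.0 -0.7 w 0.0262
rot [-0.0001, 0.0001, -0.0007]
tx -0.0008
[ty,tz] [[0.1468, 0.0592], [0.2062, 0.1301], [0.2051, 0.1281], [0.1655, 0.0764], [0.0935, 0.0249], [0.0141, 0.0012], [-0.0471, 0.0005], [-0.0804, 0.0062], [-0.0885, 0.0083], [-0.078, 0.0057]]
```

```bash
python3 - <<'E'
import h
from h import *
z=np.load('ref0.npz');f=dict(K=z['Ks'],world_to_cam=z['Ws'])
B=lambda im:cv2.GaussianBlur(cv2.cvtColor(im,cv2.COLOR_BGR2GRAY).astype(float),(0,0),.7)
a=B(cv2.imread('pics/m16250.png'));b=B(cv2.imread('pics/m17650.png'))
r1=samp(a,f,-.0446)
for p in np.arange(-.2,.3,.02): print(round(p,2),np.corrcoef(samp(b,f,p),r1)[0,1].round(3),end=' | ')
im=cv2.imread('pics/m17650.png')[140:300,210:340];im2=cv2.imread('pics/m16250.png')[140:300,210:340]
cv2.imwrite('pics/w.png',cv2.resize(np.hstack([im,im2]),None,fx=3,fy=3,interpolation=cv2.INTER_CUBIC))
E
```

```text
-0.2 0.33 | -0.18 0.399 | -0.16 0.453 | -0.14 0.492 | -0.12 0.52 | -0.1 0.541 | -0.08 0.557 | -0.06 0.57 | -0.04 0.582 | -0.02 0.594 | -0.0 0.607 | 0.02 0.621 | 0.04 0.638 | 0.06 0.657 | 0.08 0.678 | 0.1 0.699 | 0.12 0.718 | 0.14 0.732 | 0.16 0.741 | 0.18 0.745 | 0.2 0.744 | 0.22 0.739 | 0.24 0.731 | 0.26 0.721 | 0.28 0.709 |
```

View pics/w.png

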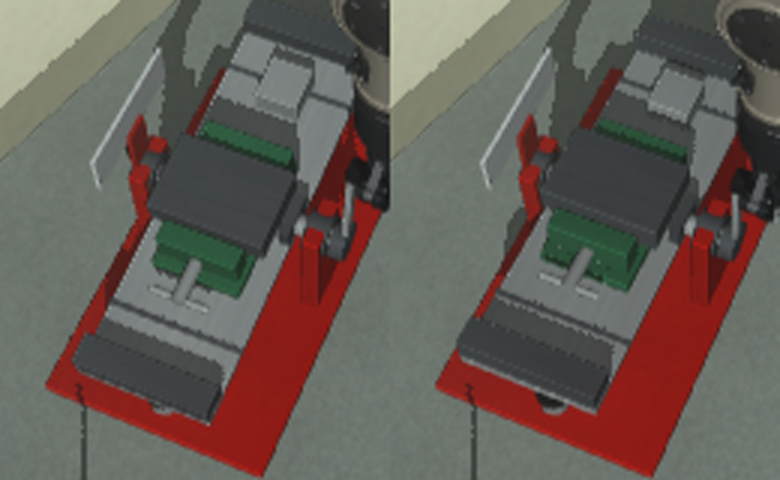

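```bash
cat >> h.py <<'E'
XS=np.r_[np.linspace(-.068,-.035,10),np.linspace(.03,.068,12)];PS=np.arange(-.45,.40,.005)
def phi_e(f,zb=-.018,raw=False):
    im=cv2.GaussianBlur(f['img'].astype(float),(0,0),.6);red=im[:,:,0]/(im.sum(2)+1)  # RGB
    out=[]
    for x in XS:
        uv=np.array([proj(f,Wd((x,.23,zb),p))[0] for p in PS]);s=map_coordinates(red,[uv[:,1],uv[:,0]],order=1)
        i=np.where((s[1:]>.6)&(s[:-1]<=.6))[0]
        out.append(PS[i[-1]]+.005*(.6-s[i[-1]])/(s[i[-1]+1]-s[i[-1]]) if len(i) else np.nan)
    out=np.array(out);return out if raw else (float(np.nanmedian(out)),float(np.nanstd(out)))
E
python3 - <<'E'
from h import *
z=np.load('ref0.npz');f=dict(K=z['Ks'],world_to_cam=z['Ws'])
for n,im in [('ref',np.load('ref_s.npy')),('16.25',cv2.imread('pics/m16250.png')[:,:,::-1]),('17.65',cv2.imread('pics/m17650.png')[:,:,::-1])]:
    f['img']=im
    for zb in(-.018,-.014,-.01): print(n,zb,phi_e(f,zb))
    print(phi_e(f,raw=True).round(3))
E
```

```text
ref -0.018 (-0.2641799373050411, 0.1082308147776786)
ref -0.014 (-0.244656264162063, 0.10751865175981368)
ref -0.01 (-0.22567067378183353, 0.10709997073195818)
[-0.273 -0.271 -0.275 -0.272 -0.271 -0.266 -0.199 -0.015  0.043  0.108
 -0.264 -0.264 -0.267 -0.265 -0.265 -0.262 -0.263 -0.265 -0.263 -0.262
 -0.261 -0.261]
16.25 -0.018 (0.006227360046872462, 0.02468338652402112)
16.25 -0.014 (0.029062719227872798, 0.023724197218417502)
16.25 -0.01 (0.05015295606487508, 0.022976542573635336)
[-0.014 -0.011 -0.002  0.003  0.001 -0.004 -0.006  0.009  0.047  0.11
  0.008  0.011  0.009  0.012  0.003  0.004  0.001  0.012  0.017  0.007
  0.008  0.006]
17.65 -0.018 (-0.28975858139369026, 0.3320912486079138)
17.65 -0.014 (-0.3163199970501305, 0.2957559634840303)
17.65 -0.01 (-0.2988808409265883, 0.29645630669792483)
[ 0.217  0.307  0.392    nan    nan    nan    nan    nan    nan    nan
    nan    nan    nan    nan    nan    nan    nan    nan -0.421 -0.376
 -0.333 -0.29 ]
```

```bash
python3 - <<'E'
from h import *
z=np.load('ref0.npz');f=dict(K=z['Ks'],world_to_cam=z['Ws'])
for n in('m16250','m17650'):
    im=cv2.GaussianBlur(cv2.imread('pics/%s.png'%n)[:,:,::-1].astype(float),(0,0),.6);red=im[:,:,0]/(im.sum(2)+1)
    for x in(-.06,.06):
        uv=np.array([proj(f,Wd((x,.23,-.026),p))[0] for p in PS[::6]]);s=map_coordinates(red,[uv[:,1],uv[:,0]],order=1)
        print(n,x,list(zip(PS[::6].round(2),s.round(2),uv.round(0)[:,1])))
E
```

```text
m16250 -0.06 [(np.float64(-0.45), np.float64(0.32), np.float64(262.0)), (np.float64(-0.42), np.float64(0.32), np.float64(264.0)), (np.float64(-0.39), np.float64(0.32), np.float64(265.0)), (np.float64(-0.36), np.float64(0.32), np.float64(267.0)), (np.float64(-0.33), np.float64(0.33), np.float64(268.0)), (np.float64(-0.3), np.float64(0.32), np.float64(269.0)), (np.float64(-0.27), np.float64(0.32), np.float64(271.0)), (np.float64(-0.24), np.float64(0.32), np.float64(272.0)), (np.float64(-0.21), np.float64(0.32), np.float64(273.0)), (np.float64(-0.18), np.float64(0.32), np.float64(274.0)), (np.float64(-0.15), np.float64(0.33), np.float64(275.0)), (np.float64(-0.12), np.float64(0.36), np.float64(276.0)), (np.float64(-0.09), np.float64(0.45), np.float64(276.0)), (np.float64(-0.06), np.float64(0.56), np.float64(277.0)), (np.float64(-0.03), np.float64(0.66), np.float64(278.0)), (np.float64(0.0), np.float64(0.7), np.float64(278.0)), (np.float64(0.03), np.float64(0.72), np.float64(279.0)), (np.float64(0.06), np.float64(0.72), np.float64(279.0)), (np.float64(0.09), np.float64(0.73), np.float64(
[... 4910 characters left out ...]
.float64(264.0)), (np.float64(0.06), np.float64(0.39), np.float64(265.0)), (np.float64(0.09), np.float64(0.44), np.float64(265.0)), (np.float64(0.12), np.float64(0.46), np.float64(266.0)), (np.float64(0.15), np.float64(0.48), np.float64(266.0)), (np.float64(0.18), np.float64(0.49), np.float64(266.0)), (np.float64(0.21), np.float64(0.48), np.float64(267.0)), (np.float64(0.24), np.float64(0.45), np.float64(267.0)), (np.float64(0.27), np.float64(0.41), np.float64(267.0)), (np.float64(0.3), np.float64(0.38), np.float64(267.0)), (np.float64(0.33), np.float64(0.36), np.float64(267.0)), (np.float64(0.36), np.float64(0.34), np.float64(267.0)), (np.float64(0.39), np.float64(0.33), np.float64(266.0))]
```

```bash
cat >> h.py <<'E'
def unproj(f,uv,phi,zp):
    # pixel -> deck coords on plane z=zp (deck frame) at tilt phi
    out=[]
    for q in uv:
        g=lambda a:proj(f,Wd((a[0],a[1],zp),phi))[0]-q
        out.append(np.r_[least_squares(g,[0,.1]).x,zp])
    return np.array(out)
def track(A,B,f,phiA,guess):
    ga,gb=[cv2.cvtColor(x,cv2.COLOR_RGB2GRAY) for x in(A,B)]
    c=cv2.createCLAHE(3,(8,8));ga,gb=c.apply(ga),c.apply(gb)
    m=np.zeros_like(ga);poly=proj(f,Wd([(-.075,.23,-.02),(.075,.23,-.02),(.075,-.23,.02),(-.03,-.23,.02),(-.075,-.05,.0)],phiA)).astype(np.int32);cv2.fillPoly(m,[poly],255)
    p=cv2.goodFeaturesToTrack(ga,80,.02,4,mask=m);uv=p[:,0]
    P=unproj(f,uv,phiA,0.);ini=proj(f,Wd(P,guess)).astype(np.float32)[:,None]
    q,st,e=cv2.calcOpticalFlowPyrLK(ga,gb,p,ini.copy(),winSize=(9,9),maxLevel=0,flags=cv2.OPTFLOW_USE_INITIAL_FLOW)
    b,s2,_=cv2.calcOpticalFlowPyrLK(gb,ga,q,p.copy(),winSize=(9,9),maxLevel=0,flags=cv2.OPTFLOW_USE_INITIAL_FLOW)
    ok=(st[:,0]==1)&(np.linalg.norm(b-p,axis=2)[:,0]<.4)
    res=[]
    for i in np.where(ok)[0]:
        for z in [0.]:
            s=least_squares(lambda a:proj(f,Wd(P[i],a[0]))[0]-q[i,0],[guess]);res.append((P[i][0],P[i][1],s.x[0],np.linalg.norm(s.fun)))
    return np.array(res)
E
python3 - <<'E'
from h import *
z=np.load('ref0.npz');f=dict(K=z['Ks'],world_to_cam=z['Ws'])
A=cv2.imread('pics/m16250.png')[:,:,::-1].copy();B=cv2.imread('pics/m17650.png')[:,:,::-1].copy()
for g in(.05,.12,.18):
    T=track(A,B,f,-.04,g);G=T[T[:,3]<1]
    print(g,len(T),len(G),np.median(G[:,2]),'\n',G[np.argsort(G[:,1])].round(2).tolist())
C=np.load('ref_s.npy');T=track(C,A,f,-.3,-.05);G=T[T[:,3]<1];print('ref->16.25',len(G),np.median(G[:,2]),G[np.argsort(G[:,1])].round(2).tolist())
E
```

```text
0.05 36 20 0.14561505058655855 
 [[0.07, -0.18, 0.16, 0.34], [0.01, -0.18, 0.11, 0.59], [-0.02, -0.17, 0.18, 0.14], [-0.04, -0.15, 0.16, 0.1], [0.03, -0.14, 0.13, 0.19], [-0.03, -0.13, 0.17, 0.25], [-0.03, -0.07, -0.23, 0.88], [-0.05, -0.05, -0.23, 0.55], [-0.07, -0.03, -0.07, 0.33], [-0.07, -0.0, -0.11, 0.02], [-0.06, 0.03, 0.17, 0.04], [-0.07, 0.03, 0.06, 0.22], [-0.04, 0.08, 0.18, 0.57], [0.05, 0.1, 0.21, 0.46], [-0.05, 0.1, 0.09, 0.09], [0.02, 0.1, 0.19, 0.81], [0.0, 0.1, 0.2, 0.65], [0.07, 0.15, 0.11, 0.5], [-0.07, 0.15, 0.12, 0.17], [-0.07, 0.19, 0.17, 0.76]]
0.12 40 21 0.13495184994634266 
 [[0.07, -0.18, 0.16, 0.34], [0.01, -0.18, 0.11, 0.58], [-0.02, -0.17, 0.18, 0.14], [-0.04, -0.15, 0.16, 0.1], [0.03, -0.14, 0.13, 0.19], [-0.03, -0.13, 0.17, 0.25], [-0.0, -0.12, 0.13, 0.48], [-0.03, -0.07, -0.23, 0.89], [-0.05, -0.05, -0.23, 0.55], [-0.07, -0.03, -0.07, 0.33], [-0.07, -0.0, -0.11, 0.02], [-0.06, 0.03, 0.17, 0.04], [-0.07, 0.03, 0.06, 0.22], [-0.04, 0.08, 0.18, 0.57], [0.05, 0.1, 0.21, 0.46], [-0.05, 0.1, 0.09, 0.09], [0.02, 0.1, 0.19, 0.81], [0.0, 0.1, 0.2, 0.65], [0.07, 0
[... 310 characters left out ...]
 -0.23, 0.89], [-0.05, -0.05, -0.23, 0.55], [-0.07, -0.03, -0.07, 0.33], [-0.07, -0.0, -0.11, 0.02], [-0.06, 0.03, 0.17, 0.04], [-0.07, 0.03, 0.06, 0.22], [-0.04, 0.08, 0.18, 0.57], [0.02, 0.08, 0.22, 0.97], [0.05, 0.1, 0.21, 0.46], [-0.05, 0.1, 0.09, 0.09], [0.02, 0.1, 0.19, 0.81], [0.0, 0.1, 0.2, 0.65], [0.07, 0.15, 0.11, 0.5], [-0.07, 0.15, 0.12, 0.17], [-0.07, 0.19, 0.17, 0.76]]
ref->16.25 10 -0.08033623500336892 [[0.02, -0.2, -0.11, 0.09], [0.01, -0.18, -0.09, 0.26], [-0.04, -0.09, -0.45, 0.9], [-0.05, -0.07, -0.53, 0.82], [-0.07, 0.04, -0.25, 0.25], [-0.04, 0.09, -0.06, 0.57], [-0.08, 0.15, -0.07, 0.31], [-0.03, 0.18, 0.05, 0.44], [-0.08, 0.19, -0.03, 0.69], [-0.07, 0.22, -0.04, 0.81]]
```

```bash
cat >> h.py <<'E'
PTA=grid(np.linspace(-.085,.085,69),np.linspace(.13,.245,47),[-.006])
PTB=grid(np.linspace(-.01,.07,33),np.linspace(-.20,-.11,37),[-.006])
def gradim(img):
    g=cv2.GaussianBlur(np.log(20+cv2.cvtColor(img,cv2.COLOR_RGB2GRAY).astype(float)),(0,0),1.)
    red=img[:,:,0]/(img.astype(float).sum(2)+10);red=cv2.GaussianBlur(red,(0,0),1.)
    return [cv2.Sobel(a,cv2.CV_64F,dx,dy)*w for a,w in((g,1),(red,2)) for dx,dy in((1,0),(0,1))]
def gs(G,f,phi,P):
    uv=proj(f,Wd(P,phi));v=np.concatenate([map_coordinates(a,[uv[:,1],uv[:,0]],order=1) for a in G]);return np.clip(v,-.6,.6)
def phi_g(img,f,refs,P):
    G=gradim(img);ps=np.arange(-.34,.345,.01);C=np.zeros(len(ps))
    for ri,rp,w in refs:
        r0=gs(gradim(ri),f,rp,P);C+=w*np.array([np.dot(a,r0)/np.linalg.norm(a)/np.linalg.norm(r0) for a in(gs(G,f,p,P) for p in ps)])
    i=np.clip(np.argmax(C),1,len(ps)-2);a,b,c=C[i-1:i+2];return ps[i]+.01*.5*(a-c)/(a-2*b+c),C[i],C
E
python3 - <<'E'
from h import *
z=np.load('ref0.npz');f=dict(K=z['Ks'],world_to_cam=z['Ws'])
I=[np.load('ref_s.npy')]+[cv2.imread('pics/m%s.png'%n)[:,:,::-1].copy() for n in('16250','17650')]
for nm,P in(('A',PTA),('B',PTB),('AB',np.vstack([PTA,PTB]))):
    for i,refs in((1,[(I[0],-.3,1)]),(2,[(I[0],-.3,1)]),(2,[(I[1],-.045,1)]),(2,[(I[1],-.045,1),(I[0],-.3,1)])):
        p,q,C=phi_g(I[i],f,refs,P);print(nm,i,[x[1] for x in refs],round(p,4),round(q,3))
    print(C[::3].round(2))
E
```

```text
A 1 [-0.3] -0.0852 0.638
A 2 [-0.3] 0.0768 0.55
A 2 [-0.045] 0.1295 0.661
A 2 [-0.045, -0.3] 0.1042 1.192
[-0.1  -0.14 -0.12 -0.07 -0.02  0.06  0.16  0.27  0.4   0.55  0.72  0.87
  1.02  1.11  1.18  1.19  1.17  1.11  1.04  0.97  0.9   0.85  0.81]
B 1 [-0.3] -0.0828 0.466
B 2 [-0.3] -0.0234 0.586
B 2 [-0.045] 0.1346 0.636
B 2 [-0.045, -0.3] 0.1163 1.083
[ 0.33  0.26  0.13  0.02 -0.01  0.09  0.26  0.43  0.57  0.69  0.81  0.89
  0.96  1.02  1.06  1.08  1.05  0.92  0.7   0.47  0.27  0.1  -0.03]
AB 1 [-0.3] -0.085 0.603
AB 2 [-0.3] 0.0712 0.538
AB 2 [-0.045] 0.131 0.656
AB 2 [-0.045, -0.3] 0.1054 1.169
[-0.02 -0.07 -0.07 -0.05 -0.01  0.06  0.17  0.3   0.43  0.58  0.73  0.87
  1.    1.09  1.15  1.17  1.14  1.07  0.97  0.87  0.77  0.69  0.63]
```

```bash
cat >> h.py <<'E'
from h0 import *
E
sed -i '$d' h.py; cat >> h.py <<'E'
PTG=np.vstack([grid(np.linspace(-.08,.08,65),np.linspace(.13,.19,25),[-.006]),grid(np.linspace(-.08,.08,65),np.linspace(.2,.23,12),[.02]),
  grid(np.linspace(-.08,.08,65),[.23],np.linspace(-.03,.02,18)),PTB])
z_=np.load('ref0.npz');F0=dict(K=z_['Ks'],world_to_cam=z_['Ws'])
def rd(n): return cv2.imread('pics/m%d.png'%n)[:,:,::-1].copy()
KEY=[(16250,-.07,1),(17650,.10,1)]
def phi_k(img,keys=None):
    p,q,C=phi_g(img,F0,[(rd(n),a,w) for n,a,w in (keys or KEY)],PTG);return float(p),float(q)
def measure(n,keys=None):
    S=[]
    for i in range(n):
        o=readout.get_obs();f=grab_frame('side');S.append((o,f))
    for o,f in S:
        cv2.imwrite('pics/m%d.png'%round(1000*o['clock']),f['img'][:,:,::-1]);p,q=phi_k(f['img'],keys)
        LOG['meas'].append([float(o['clock']),p,theta_of(o)]);print('t %.3f phi %.4f q %.3f th %.4f'%(o['clock'],p,q,theta_of(o)))
    save()
E
python3 - <<'E'
from h import *
LOG['seg'].pop()
for m in LOG['meas']:
    if m[0]>14 and m[0]<17.69: m.append('bad')
print('16.25|ref',phi_g(rd(16250),F0,[(np.load('ref_s.npy'),-.3,1)],PTG)[:2]);print('17.65|16.25',phi_k(rd(17650),[(16250,-.07,1)]))
print('17.65|ref',phi_g(rd(17650),F0,[(np.load('ref_s.npy'),-.3,1)],PTG)[:2])
measure(3)
for n in(17700,17750,17800): print(phi_k(rd(n),[(16250,-.07,1)]),phi_k(rd(n),[(17650,.1,1)]))
E
```

```text
16.25|ref (np.float64(-0.06668266509234512), np.float64(0.6537871163600861))
17.65|16.25 (0.09713314710492561, 0.6778766958400654)
17.65|ref (np.float64(0.09094173541256699), np.float64(0.4922903446749724))
t 17.700 phi 0.1093 q 1.640 th -0.0757
t 17.750 phi 0.1163 q 1.619 th -0.0763
t 17.800 phi 0.1243 q 1.596 th -0.0770
(0.10673665981880381, 0.6575384885169522) (0.11037113027692415, 0.9827521260154647)
(0.11341077848410709, 0.6490075744204494) (0.11773155950163824, 0.9704597753301576)
(0.12402761079919658, 0.6351953519406325) (0.12436479319197578, 0.9608967471992701)
```

```bash
python3 - <<'E'
s=open('c.py').read()
s=s.replace("M=np.array([m for m in LOG['meas'] if m[0]>=T0-1e-6])","M=np.array([m[:3] for m in LOG['meas'] if m[0]>=T0-1e-6 and len(m)==3])")
s=s.replace("/[.004,.008])","/(np.array([.004,.008])*(1 if M[B[j+1][0],0]-t<2 else 4)))")
s=s.replace("(M[ix[-1],0]-M[ix[0],0])]","max(.05,M[ix[-1],0]-M[ix[0],0])]")
open('c.py','w').write(s)
E
python3 - <<'E'
from h import *
for m in LOG['meas']:
    if abs(m[0]-16.25)<1e-3: m[1]=-.067;del m[3:]
    if abs(m[0]-17.65)<1e-3: m[1]=.098;del m[3:]
save()
import c
from c import *
c.W[:]=[1,4,1.]
p,x=fit();u=plan(p,x,N=18);emit(u[:10])
E
```

```text
g,b,I [0.8732 0.0224 0.1898] sd [0.023 0.005 0.01 ] cost 1.98 now 17.85 phi 0.1360 v 0.2054 sdv 0.0125
eq th -0.05 plan [-0.54  -0.781 -0.737 -0.521 -0.256 -0.028  0.123  0.19   0.188  0.144
  0.08   0.015 -0.036 -0.07  -0.084 -0.082 -0.069 -0.05 ]
phi@row [ 0.161  0.176  0.172  0.149  0.114  0.076  0.04   0.013 -0.005 -0.015
 -0.017 -0.015 -0.011 -0.007 -0.003 -0.001 -0.     0.   ] v [ 0.177  0.048 -0.113 -0.241 -0.304 -0.304 -0.256 -0.184 -0.108 -0.044
  0.002  0.027  0.036  0.033  0.023  0.012  0.003  0.   ]
th -0.0774 h 0.1309 F ex,ey,ez 0.2 1.2 -0.4 w 0.0261
rot [-0.0001, 0.0001, -0.0008]
tx -0.0007
[ty,tz] [[0.1135, 0.036], [0.1629, 0.0743], [0.1546, 0.0664], [0.1092, 0.0334], [0.0456, 0.0075], [-0.013, -0.0008], [-0.052, 0.001], [-0.0692, 0.0037], [-0.0689, 0.0037], [-0.0574, 0.0018]]
```

```bash
python3 - <<'E'
import c
from c import *
LOG['seg'].pop()
c.W[:]=[1,2,2.]
p,x=fit();u=plan(p,x,N=20);emit(u[:10])
E
```

```text
g,b,I [0.8732 0.0224 0.1898] sd [0.023 0.005 0.01 ] cost 1.98 now 17.85 phi 0.1360 v 0.2054 sdv 0.0125
eq th -0.05 plan [-0.291 -0.493 -0.602 -0.606 -0.527 -0.401 -0.258 -0.125 -0.017  0.056
  0.095  0.101  0.083  0.049  0.007 -0.032 -0.061 -0.074 -0.07  -0.05 ]
phi@row [ 0.162  0.186  0.199  0.201  0.188  0.166  0.136  0.103  0.072  0.045
  0.023  0.008 -0.002 -0.006 -0.006 -0.005 -0.003 -0.001 -0.    -0.   ] v [ 0.207  0.156  0.062 -0.046 -0.144 -0.216 -0.254 -0.26  -0.238 -0.198
 -0.148 -0.097 -0.052 -0.017  0.006  0.016  0.016  0.011  0.004  0.   ]
th -0.0774 h 0.1309 F ex,ey,ez 0.2 1.2 -0.4 w 0.0261
rot [-0.0001, 0.0001, -0.0008]
tx -0.0006
[ty,tz] [[0.0543, 0.0099], [0.103, 0.03], [0.1271, 0.0447], [0.1279, 0.0452], [0.1107, 0.0343], [0.0813, 0.0196], [0.0463, 0.0076], [0.0122, 0.0011], [-0.0157, -0.0009], [-0.0348, -0.0005]]
```

>>> step_arm(
  commands=[
    [0,0.0543,0.0099,0,0,0,0.39],
    [0,0.103,0.03,0,0,0,0.39],
    [0,0.1271,0.0447,0,0,0,0.39],
    [0,0.1279,0.0452,0,0,0,0.39],
    [0,0.1107,0.0343,0,0,0,0.39],
    [0,0.0813,0.0196,0,0,0,0.39],
    [0,0.0463,0.0076,0,0,0,0.39],
    [0,0.0122,0.0011,0,0,0,0.39],
    [0,-0.0157,-0.0009,0,0,0,0.39],
    [0,-0.0348,-0.0005,0,0,0,0.39],
  ],
)

```text
clock: 19.1
tcp_pos: [0.4804, 0.0144, 0.3235]
orientation: [3.11, 0.444, 0.0]
contact_force: [1.5, 0.7, 0.4]
grip_width: 0.0263
```

```bash
cat > go.py <<'E'
import c,sys
from c import *
measure(3);c.W[:]=[1,2,1.]
p,x=fit();u=plan(p,x,N=18);emit(u[:10])
E
python3 go.py
```

```text
t 19.100 phi 0.1676 q 1.436 th 0.0628
t 19.150 phi 0.1732 q 1.426 th 0.0714
t 19.200 phi 0.1768 q 1.409 th 0.0644
g,b,I [0.9062 0.0295 0.1917] sd [0.013 0.002 0.01 ] cost 4.38 now 19.25 phi 0.1810 v 0.1243 sdv 0.0107
eq th -0.066 plan [-0.342 -0.64  -0.742 -0.685 -0.534 -0.35  -0.176 -0.037  0.056  0.102
  0.107  0.081  0.037 -0.013 -0.057 -0.085 -0.088 -0.066]
phi@row [ 0.2    0.218  0.225  0.216  0.193  0.16   0.123  0.087  0.055  0.03
  0.013  0.002 -0.003 -0.004 -0.003 -0.001 -0.    -0.   ] v [ 0.165  0.107 -0.008 -0.132 -0.23  -0.286 -0.299 -0.276 -0.229 -0.17
 -0.111 -0.059 -0.02   0.003  0.012  0.01   0.004  0.   ]
th 0.0577 h 0.1310 F ex,ey,ez 0.2 0.5 1.6 w 0.026
rot [-0.0, 0.0001, -0.0007]
tx -0.0008
[ty,tz] [[0.1022, 0.0146], [0.1703, 0.051], [0.1907, 0.0679], [0.1794, 0.0581], [0.1473, 0.0357], [0.1041, 0.0153], [0.0604, 0.0036], [0.0245, -0.0002], [0.0005, -0.0], [-0.0114, 0.0009]]
```

```bash
python3 - <<'E'
import c
from c import *
for k in (16250,-.067,1),(17650,.098,1),(17800,.1243,1): print(k,phi_k(rd(19200),[k]))
print(phi_g(rd(19200),F0,[(np.load('ref_s.npy'),-.3,1)],PTG)[:2])
LOG['seg'].pop()
base=[m[:] for m in LOG['meas']]
for s in(.85,.95,1.,1.05,1.15,1.3):
    LOG['meas']=[[m[0],-.3+(m[1]+.3)*s]+m[2:] for m in base]
    for d in(.012,.06): c.DEL=d;print(s,d,end=' ');fit()
E
```

```text
(16250, -0.067, 1) (0.17439985941341477, 0.556857983549698)
(17650, 0.098, 1) (0.17657211480343088, 0.8514393658140202)
(17800, 0.1243, 1) (0.1778564424529692, 0.9286664340439399)
(np.float64(0.2273881445865012), np.float64(0.38442580665709564))
0.85 0.012 g,b,I [0.9898 0.0538 0.1938] sd [0.015 0.002 0.01 ] cost 5.7 now 19.25 phi 0.1101 v 0.1238 sdv 0.0108
0.85 0.06 g,b,I [0.9756 0.0496 0.1912] sd [0.015 0.002 0.01 ] cost 7.42 now 19.25 phi 0.1060 v 0.0807 sdv 0.0107
0.95 0.012 g,b,I [0.9314 0.0367 0.1924] sd [0.013 0.002 0.01 ] cost 4.59 now 19.25 phi 0.1574 v 0.1241 sdv 0.0107
0.95 0.06 g,b,I [0.9187 0.033  0.1901] sd [0.013 0.002 0.01 ] cost 7.41 now 19.25 phi 0.1532 v 0.0799 sdv 0.0106
1.0 0.012 g,b,I [0.9062 0.0295 0.1917] sd [0.013 0.002 0.01 ] cost 4.38 now 19.25 phi 0.1810 v 0.1243 sdv 0.0107
1.0 0.06 g,b,I [0.8942 0.026  0.1895] sd [0.012 0.002 0.01 ] cost 7.74 now 19.25 phi 0.1768 v 0.0795 sdv 0.0105
1.05 0.012 g,b,I [0.8832 0.023  0.1909] sd [0.012 0.002 0.009] cost 4.36 now 19.25 phi 0.2047 v 0.1245 sdv 0.0106
1.05 0.06 g,b,I [0.8717 0.0197 0.1889] sd [0.012 0.002 0.01 ] cost 8.25 now 19.25 phi 0.2004 v 0.0791 sdv 0.0105
1.15 0.012 g,b,I [0.8428 0.0119 0.1893] sd [0.011 0.002 0.009] cost 4.8 now 19.25 phi 0.2520 v 0.1249 sdv 0.0106
1.15 0.06 g,b,I [0.8323 0.009  0.1875] sd [0.011 0.002 0.01 ] cost 9.73 now 19.25 phi 0.2476 v 0.0784 sdv 0.0104
1.3 0.012 g,b,I [ 0.7932 -0.0012  0.1864] sd [0.009 0.002 0.009] cost 6.41 now 19.25 phi 0.3230 v 0.1258 sdv 0.0105
1.3 0.06 g,b,I [ 0.7839 -0.0037  0.1852] sd [0.009 0.002 0.01 ] cost 12.89 now 19.25 phi 0.3184 v 0.0777 sdv 0.0103
```

>>> step_arm(
  commands=[
    [0,0.1022,0.0146,0,0,0,0.39],
    [0,0.1703,0.051,0,0,0,0.39],
    [0,0.1907,0.0679,0,0,0,0.39],
    [0,0.1794,0.0581,0,0,0,0.39],
    [0,0.1473,0.0357,0,0,0,0.39],
    [0,0.1041,0.0153,0,0,0,0.39],
    [0,0.0604,0.0036,0,0,0,0.39],
    [0,0.0245,-0.0002,0,0,0,0.39],
    [0,0.0005,0,0,0,0,0.39],
    [0,-0.0114,0.0009,0,0,0,0.39],
  ],
)

```text
clock: 20.5
tcp_pos: [0.4789, 0.0199, 0.3231]
orientation: [3.11, 0.445, 0.0]
contact_force: [-0.4, 0.9, 0.4]
grip_width: 0.0261
```

```bash
python3 go.py; python3 - <<'E'
from h import *
n=round(1000*LOG['meas'][-1][0])
for k in [(16250,-.067,1),(17650,.098,1)]: print(phi_k(rd(n),[k]))
print(phi_g(rd(n),F0,[(np.load('ref_s.npy'),-.3,1)],PTG)[:2])
E
```

```text
t 20.500 phi 0.1531 q 1.494 th 0.1072
t 20.550 phi 0.1555 q 1.485 th 0.1100
t 20.600 phi 0.1596 q 1.472 th 0.1044
g,b,I [0.9315 0.0309 0.1852] sd [0.01  0.002 0.009] cost 10.27 now 20.65 phi 0.1662 v 0.1492 sdv 0.0103
eq th -0.069 plan [-0.328 -0.652 -0.769 -0.718 -0.566 -0.378 -0.199 -0.054  0.043  0.092
  0.1    0.077  0.034 -0.016 -0.06  -0.088 -0.091 -0.069]
phi@row [ 0.189  0.211  0.222  0.216  0.194  0.162  0.125  0.089  0.056  0.031
  0.013  0.002 -0.003 -0.004 -0.003 -0.001 -0.    -0.   ] v [ 0.2    0.142  0.019 -0.114 -0.221 -0.284 -0.301 -0.28  -0.234 -0.174
 -0.114 -0.061 -0.021  0.003  0.012  0.011  0.004  0.   ]
th 0.0997 h 0.1309 F ex,ey,ez -0.5 0.7 0.3 w 0.0263
rot [-0.0, 0.0001, -0.0007]
tx -0.0008
[ty,tz] [[0.1097, 0.0123], [0.1836, 0.0518], [0.2067, 0.0716], [0.1968, 0.0625], [0.1654, 0.039], [0.1219, 0.0168], [0.0772, 0.0036], [0.04, -0.0012], [0.0147, -0.0013], [0.0019, -0.0004]]
(0.15908405200247017, 0.5774290594196069)
(0.15912220920005235, 0.8944974279760153)
(np.float64(0.16918556454024453), np.float64(0.3987350981886865))
```

```bash
cat > scan.py <<'E'
import c
from c import *
LOG['seg'].pop()
c.PR=np.array([.84,0,.19]);c.SG=np.array([.15,.08,.012])
base=[m[:] for m in LOG['meas']]
for s in(.9,1.,1.1,1.2,1.3,1.4):
    LOG['meas']=[[m[0],-.3+(m[1]+.3)*s]+m[2:] for m in base]
    for d in(-.02,.012,.05): c.DEL=d;print(s,d,end=' ');fit()
LOG['meas']=base;c.DEL=.012
# segment-wise forward prediction
for P in ([.84,.01,.19],[.9,.028,.19],[1,.058,.19]):
    tf=c.thfun()
    for t0,x0,t1 in((17.8,(.124,.18),19.1),(19.2,(.177,.11),20.5)): print(P,t1,sim(x0,t0,t1,P,tf).round(3))
E
python3 scan.py
```

```text
0.9 -0.02 g,b,I [0.9876 0.0489 0.1954] sd [0.012 0.002 0.011] cost 7.64 now 20.65 phi 0.1226 v 0.1684 sdv 0.0108
0.9 0.012 g,b,I [0.9848 0.0467 0.1871] sd [0.012 0.002 0.011] cost 8.48 now 20.65 phi 0.1207 v 0.1501 sdv 0.0105
0.9 0.05 g,b,I [0.9829 0.044  0.1779] sd [0.011 0.001 0.011] cost 13.23 now 20.65 phi 0.1182 v 0.1259 sdv 0.0103
1.0 -0.02 g,b,I [0.9342 0.0329 0.1919] sd [0.01  0.002 0.01 ] cost 7.73 now 20.65 phi 0.1683 v 0.1697 sdv 0.0108
1.0 0.012 g,b,I [0.9323 0.0308 0.1833] sd [0.01  0.002 0.011] cost 9.77 now 20.65 phi 0.1663 v 0.1514 sdv 0.0105
1.0 0.05 g,b,I [0.9313 0.0282 0.1737] sd [0.01  0.002 0.011] cost 16.29 now 20.65 phi 0.1638 v 0.1270 sdv 0.0102
1.1 -0.02 g,b,I [0.8899 0.0198 0.1881] sd [0.009 0.002 0.01 ] cost 8.44 now 20.65 phi 0.2139 v 0.1713 sdv 0.0108
1.1 0.012 g,b,I [0.8888 0.0178 0.1791] sd [0.009 0.002 0.01 ] cost 11.69 now 20.65 phi 0.2120 v 0.1532 sdv 0.0106
1.1 0.05 g,b,I [0.8886 0.0152 0.1691] sd [0.009 0.002 0.011] cost 20.0 now 20.65 phi 0.2094 v 0.1288 sdv 0.0102
1.2 -0.02 g,b,I [0.8527 0.009  0.184 ] sd [0.008 0.002 0.01 ] cost 9.68 now 20.65 p
[... 495 characters left out ...]
07
1.3 0.05 g,b,I [ 0.8218 -0.0047  0.1576] sd [0.007 0.002 0.01 ] cost 29.01 now 20.65 phi 0.3009 v 0.1360 sdv 0.0103
1.4 -0.02 g,b,I [ 0.7936 -0.0078  0.1748] sd [0.007 0.002 0.01 ] cost 13.55 now 20.65 phi 0.3512 v 0.1796 sdv 0.0111
1.4 0.012 g,b,I [ 0.7941 -0.0099  0.1639] sd [0.007 0.002 0.01 ] cost 20.43 now 20.65 phi 0.3494 v 0.1634 sdv 0.0108
1.4 0.05 g,b,I [ 0.7955 -0.0125  0.1501] sd [0.006 0.002 0.01 ] cost 34.12 now 20.65 phi 0.3470 v 0.1429 sdv 0.0104
[0.84, 0.01, 0.19] 19.1 [-0.089 -0.426]
[0.84, 0.01, 0.19] 20.5 [-0.102 -0.426]
[0.9, 0.028, 0.19] 19.1 [ 0.061 -0.151]
[0.9, 0.028, 0.19] 20.5 [ 0.059 -0.133]
[1, 0.058, 0.19] 19.1 [0.338 0.406]
[1, 0.058, 0.19] 20.5 [0.358 0.461]
```

```bash
sed -i "s/^SM=/SM=/; s/SG=np.array(\[.09,.05,.01\])/SG=np.array([.15,.08,.012])/; s/DEL=.012/DEL=-.02/" c.py; python3 - <<'E'
import c
from c import *
LOG['seg'].pop()
for d in(-.08,-.06,-.04,-.02): c.DEL=d;print(d,end=' ');fit()
c.W[:]=[1,2,1.]
p,x=fit();u=plan(p,x,N=18);emit(u[:10])
E
```

```text
-0.08 g,b,I [0.94   0.0369 0.208 ] sd [0.011 0.002 0.01 ] cost 10.21 now 20.65 phi 0.1715 v 0.2006 sdv 0.0112
-0.06 g,b,I [0.9378 0.0356 0.2027] sd [0.011 0.002 0.01 ] cost 8.63 now 20.65 phi 0.1705 v 0.1906 sdv 0.0111
-0.04 g,b,I [0.9358 0.0342 0.1973] sd [0.011 0.002 0.01 ] cost 7.76 now 20.65 phi 0.1694 v 0.1804 sdv 0.0109
-0.02 g,b,I [0.9342 0.0329 0.1919] sd [0.01  0.002 0.01 ] cost 7.73 now 20.65 phi 0.1683 v 0.1697 sdv 0.0108
g,b,I [0.9342 0.0329 0.1919] sd [0.01  0.002 0.01 ] cost 7.73 now 20.65 phi 0.1683 v 0.1697 sdv 0.0108
eq th -0.073 plan [-0.323 -0.648 -0.771 -0.725 -0.579 -0.394 -0.215 -0.069  0.031  0.084
  0.095  0.074  0.033 -0.016 -0.061 -0.089 -0.093 -0.073]
phi@row [ 0.192  0.212  0.219  0.21   0.186  0.154  0.118  0.082  0.052  0.028
  0.012  0.002 -0.002 -0.003 -0.002 -0.001 -0.    -0.   ] v [ 0.191  0.115 -0.01  -0.135 -0.23  -0.282 -0.291 -0.266 -0.218 -0.16
 -0.103 -0.054 -0.018  0.003  0.01   0.008  0.002  0.   ]
th 0.0997 h 0.1309 F ex,ey,ez -0.5 0.7 0.3 w 0.0263
rot [-0.0, 0.0001, -0.0007]
tx -0.0008
[ty,tz] [[0.1085, 0.0119], [0.1829, 0.0512], [0.207, 0.0719], [0.1983, 0.0638], [0.1681, 0.0408], [0.1256, 0.0183], [0.0813, 0.0044], [0.0438, -0.0009], [0.0178, -0.0014], [0.0041, -0.0006]]
```

>>> step_arm(
  commands=[
    [0,0.1085,0.0119,0,0,0,0.39],
    [0,0.1829,0.0512,0,0,0,0.39],
    [0,0.207,0.0719,0,0,0,0.39],
    [0,0.1983,0.0638,0,0,0,0.39],
    [0,0.1681,0.0408,0,0,0,0.39],
    [0,0.1256,0.0183,0,0,0,0.39],
    [0,0.0813,0.0044,0,0,0,0.39],
    [0,0.0438,-0.0009,0,0,0,0.39],
    [0,0.0178,-0.0014,0,0,0,0.39],
    [0,0.0041,-0.0006,0,0,0,0.39],
  ],
)

```text
clock: 21.9
tcp_pos: [0.4795, 0.0177, 0.3233]
orientation: [3.109, 0.445, 0.0]
contact_force: [0.9, -0.0, 1.1]
grip_width: 0.0261
```

```bash
python3 go.py
```

```text
t 21.900 phi 0.0800 q 1.694 th 0.0895
t 21.950 phi 0.0770 q 1.699 th 0.0935
t 22.000 phi 0.0749 q 1.701 th 0.0871
g,b,I [0.9407 0.0333 0.1884] sd [0.01  0.002 0.01 ] cost 9.66 now 22.05 phi 0.0747 v 0.0084 sdv 0.0095
eq th -0.074 plan [-0.103 -0.252 -0.318 -0.314 -0.266 -0.199 -0.133 -0.077 -0.038 -0.017
 -0.012 -0.019 -0.034 -0.052 -0.068 -0.079 -0.081 -0.074]
phi@row [ 0.078  0.083  0.085  0.081  0.072  0.06   0.046  0.033  0.021  0.012
  0.005  0.001 -0.001 -0.001 -0.001 -0.    -0.    -0.   ] v [ 0.043  0.03  -0.009 -0.052 -0.088 -0.107 -0.112 -0.103 -0.085 -0.063
 -0.041 -0.022 -0.008  0.001  0.004  0.003  0.001  0.   ]
th 0.0820 h 0.1308 F ex,ey,ez 0.6 0.3 1.6 w 0.0259
rot [0.0, 0.0001, -0.0008]
tx -0.0006
[ty,tz] [[0.0481, 0.0001], [0.0862, 0.007], [0.1026, 0.0118], [0.1016, 0.0115], [0.0896, 0.0079], [0.0728, 0.0039], [0.0557, 0.001], [0.0413, -0.0005], [0.0312, -0.0011], [0.0257, -0.0012]]
```

>>> step_arm(
  commands=[
    [0,0.0481,0.0001,0,0,0,0.39],
    [0,0.0862,0.007,0,0,0,0.39],
    [0,0.1026,0.0118,0,0,0,0.39],
    [0,0.1016,0.0115,0,0,0,0.39],
    [0,0.0896,0.0079,0,0,0,0.39],
    [0,0.0728,0.0039,0,0,0,0.39],
    [0,0.0557,0.001,0,0,0,0.39],
    [0,0.0413,-0.0005,0,0,0,0.39],
    [0,0.0312,-0.0011,0,0,0,0.39],
    [0,0.0257,-0.0012,0,0,0,0.39],
  ],
)

```text
clock: 23.3
tcp_pos: [0.4832, 0.0046, 0.3236]
orientation: [3.11, 0.444, -0.001]
contact_force: [0.4, -0.7, -0.4]
grip_width: 0.0262
```

```bash
python3 go.py
```

```text
t 23.300 phi -0.0458 q 1.700 th -0.0154
t 23.350 phi -0.0524 q 1.696 th -0.0135
t 23.400 phi -0.0588 q 1.688 th -0.0162
g,b,I [0.9432 0.0322 0.1942] sd [0.01  0.002 0.01 ] cost 11.86 now 23.45 phi -0.0668 v -0.1463 sdv 0.0097
eq th -0.071 plan [ 0.141  0.254  0.28   0.239  0.16   0.069 -0.015 -0.082 -0.126 -0.148
 -0.15  -0.139 -0.119 -0.096 -0.075 -0.063 -0.061 -0.071]
phi@row [-0.084 -0.096 -0.1   -0.095 -0.084 -0.069 -0.052 -0.036 -0.022 -0.011
 -0.004 -0.     0.001  0.002  0.001  0.     0.     0.   ] v [-0.121 -0.065  0.004  0.066  0.11   0.132  0.134  0.121  0.098  0.07
  0.044  0.022  0.006 -0.003 -0.006 -0.004 -0.001 -0.   ]
th -0.0181 h 0.1310 F ex,ey,ez -0.2 -0.2 0.0 w 0.0258
rot [0.0, 0.0001, -0.0008]
tx -0.0006
[ty,tz] [[-0.0413, 0.0026], [-0.0699, 0.0083], [-0.0766, 0.0101], [-0.0663, 0.0074], [-0.0461, 0.0033], [-0.0226, 0.0006], [-0.0007, 0.0], [0.0165, 0.0009], [0.0279, 0.0021], [0.0335, 0.0028]]
```

```bash
python3 - <<'E'
s=open('c.py').read()
s=s.replace("def res(z):\n        p=z[:3];X=z[3:].reshape(nb,2);e=[(p-PR)/SG,","def res(z):\n        p=z[:3];A=z[3:6];X=z[6:].reshape(nb,2);e=[(p-PR)/SG,A/[.02,.12,.4],")
s=s.replace("M[ix[0],1])/SM]","ml(M[ix[0],1],A))/SM]").replace("M[i,1])/SM]","ml(M[i,1],A))/SM]")
s=s.replace("z0=np.r_[PR,","z0=np.r_[PR,0,0,0,").replace("def fit","def ml(m,A): return m+(A[0]+A[1]*m+A[2]*m*m if m>-.25 else 0)\ndef fit")
s=s.replace("print('g,b,I'","print('A',s.x[3:6].round(3),'ml0',[round(ml(m,s.x[3:6]),3) for m in(-.1,0,.1,.2)]);print('g,b,I'")
open('c.py','w').write(s)
E
python3 - <<'E'
import c
from c import *
LOG['seg'].pop()
K=[(16250,-.067,1),(17650,.098,1),(22000,.0749,1),(23400,-.0588,1)]
for n in(16250,17650,17800,19200,20600,22000,23400): print(n,[round(phi_k(rd(n),[k])[0],3) for k in K],phi_g(rd(n),F0,[(np.load('ref_s.npy'),-.3,1)],PTG)[0].round(3))
for d in(-.05,-.02,0.01): c.DEL=d;print(d);fit()
E
```

```text
16250 [-0.067, -0.07, -0.067, -0.07] -0.067
17650 [0.101, 0.098, 0.098, 0.097] 0.091
17800 [0.128, 0.122, 0.126, 0.129] 0.117
19200 [0.174, 0.177, 0.186, 0.187] 0.227
20600 [0.159, 0.159, 0.163, 0.162] 0.169
22000 [0.076, 0.075, 0.075, 0.072] 0.068
23400 [-0.056, -0.06, -0.057, -0.059] -0.054
-0.05
A [-0.004  0.068  0.619] ml0 [np.float64(-0.105), np.float64(-0.004), np.float64(0.109), np.float64(0.235)]
g,b,I [0.9077 0.0307 0.1978] sd [0.027 0.007 0.01 ] cost 6.02 now 23.45 phi -0.0734 v -0.1545 sdv 0.0153
-0.02
A [-0.009  0.025  0.545] ml0 [np.float64(-0.106), np.float64(-0.009), np.float64(0.099), np.float64(0.218)]
g,b,I [0.9197 0.0329 0.189 ] sd [0.028 0.007 0.01 ] cost 5.58 now 23.45 phi -0.0766 v -0.1583 sdv 0.0156
0.01
A [-0.016 -0.03   0.46 ] ml0 [np.float64(-0.109), np.float64(-0.016), np.float64(0.085), np.float64(0.196)]
g,b,I [0.9379 0.0366 0.1808] sd [0.029 0.008 0.01 ] cost 8.36 now 23.45 phi -0.0818 v -0.1613 sdv 0.0159
```

```bash
sed -i "s/measure(3);c.W\[:\]=\[1,2,1.\]/W_=[float(a) for a in sys.argv[2:5]];c.W[:]=W_\nif sys.argv[1]=='m': measure(3)\nelse: LOG['seg'].pop()/" go.py; sed -i "s/N=18/N=int(sys.argv[5])/" go.py; python3 go.py p 1 8 1 14
```

```text
A [-0.009  0.025  0.545] ml0 [np.float64(-0.106), np.float64(-0.009), np.float64(0.099), np.float64(0.218)]
g,b,I [0.9197 0.0329 0.189 ] sd [0.028 0.007 0.01 ] cost 5.58 now 23.45 phi -0.0766 v -0.1583 sdv 0.0156
eq th -0.073 plan [ 0.4    0.52   0.356  0.088 -0.142 -0.268 -0.292 -0.246 -0.171 -0.1
 -0.053 -0.035 -0.045 -0.073]
phi@row [-0.093 -0.095 -0.081 -0.057 -0.031 -0.01   0.004  0.009  0.009  0.007
  0.003  0.001  0.    -0.   ] v [-0.084  0.05   0.163  0.212  0.196  0.14   0.074  0.019 -0.014 -0.027
 -0.023 -0.013 -0.003 -0.   ]
th -0.0181 h 0.1310 F ex,ey,ez -0.2 -0.2 0.0 w 0.0258
rot [0.0, 0.0001, -0.0008]
tx -0.0006
[ty,tz] [[-0.106, 0.0205], [-0.1338, 0.0343], [-0.0953, 0.0163], [-0.0275, 0.001], [0.032, 0.0026], [0.0642, 0.0093], [0.0701, 0.011], [0.0585, 0.0078], [0.0395, 0.0038], [0.0213, 0.0013]]
```

>>> step_arm(
  commands=[
    [0,-0.106,0.0205,0,0,0,0.39],
    [0,-0.1338,0.0343,0,0,0,0.39],
    [0,-0.0953,0.0163,0,0,0,0.39],
    [0,-0.0275,0.001,0,0,0,0.39],
    [0,0.032,0.0026,0,0,0,0.39],
    [0,0.0642,0.0093,0,0,0,0.39],
    [0,0.0701,0.011,0,0,0,0.39],
    [0,0.0585,0.0078,0,0,0,0.39],
    [0,0.0395,0.0038,0,0,0,0.39],
    [0,0.0213,0.0013,0,0,0,0.39],
  ],
)

```text
clock: 24.7
tcp_pos: [0.4859, -0.0043, 0.3231]
orientation: [3.109, 0.446, -0.001]
contact_force: [0.8, 0.7, -0.8]
grip_width: 0.0263
```

```bash
python3 go.py m 1 4 1 16
```

```text
t 24.700 phi 0.0676 q 1.717 th -0.0869
t 24.750 phi 0.0696 q 1.710 th -0.0779
t 24.800 phi 0.0736 q 1.703 th -0.0846
A [-0.007 -0.023  0.642] ml0 [np.float64(-0.099), np.float64(-0.007), np.float64(0.097), np.float64(0.214)]
g,b,I [0.9232 0.034  0.1881] sd [0.028 0.007 0.01 ] cost 6.02 now 24.85 phi 0.0711 v 0.0720 sdv 0.0105
eq th -0.076 plan [-0.296 -0.401 -0.378 -0.28  -0.16  -0.059  0.007  0.035  0.032  0.007
 -0.026 -0.059 -0.084 -0.097 -0.093 -0.076]
phi@row [ 0.079  0.082  0.076  0.063  0.046  0.029  0.014  0.003 -0.003 -0.005
 -0.005 -0.004 -0.002 -0.001 -0.    -0.   ] v [ 0.049 -0.012 -0.078 -0.124 -0.141 -0.131 -0.103 -0.068 -0.035 -0.008
  0.008  0.015  0.013  0.008  0.002  0.   ]
th -0.0917 h 0.1313 F ex,ey,ez 1.0 0.3 1.3 w 0.0258
rot [0.0001, 0.0, -0.0004]
tx -0.0011
[ty,tz] [[0.0521, 0.0108], [0.0777, 0.0201], [0.0723, 0.0179], [0.048, 0.0096], [0.0178, 0.0028], [-0.0085, -0.0001], [-0.0256, -0.0006], [-0.0329, -0.0004], [-0.032, -0.0004], [-0.0257, -0.0006]]
```

>>> step_arm(
  commands=[
    [0,0.0521,0.0108,0,0,0,0.39],
    [0,0.0777,0.0201,0,0,0,0.39],
    [0,0.0723,0.0179,0,0,0,0.39],
    [0,0.048,0.0096,0,0,0,0.39],
    [0,0.0178,0.0028,0,0,0,0.39],
    [0,-0.0085,-0.0001,0,0,0,0.39],
    [0,-0.0256,-0.0006,0,0,0,0.39],
    [0,-0.0329,-0.0004,0,0,0,0.39],
    [0,-0.032,-0.0004,0,0,0,0.39],
    [0,-0.0257,-0.0006,0,0,0,0.39],
  ],
)

```text
clock: 26.1
tcp_pos: [0.4827, 0.007, 0.3234]
orientation: [3.109, 0.446, -0.0]
contact_force: [0.2, 0.0, 0.0]
grip_width: 0.026
```

```bash
python3 go.py m 1 2 1 16
```

```text
t 26.100 phi 0.0084 q 1.722 th 0.0033
t 26.150 phi 0.0092 q 1.721 th -0.0017
t 26.200 phi 0.0110 q 1.720 th -0.0004
A [-0.007 -0.022  0.636] ml0 [np.float64(-0.098), np.float64(-0.007), np.float64(0.098), np.float64(0.214)]
g,b,I [0.9223 0.0339 0.1886] sd [0.026 0.007 0.009] cost 6.13 now 26.25 phi 0.0050 v 0.0342 sdv 0.0094
eq th -0.075 plan [-0.066 -0.124 -0.155 -0.161 -0.15  -0.13  -0.108 -0.088 -0.073 -0.064
 -0.059 -0.06  -0.063 -0.067 -0.072 -0.075]
phi@row [ 0.01   0.016  0.02   0.021  0.021  0.019  0.016  0.012  0.008  0.005
  0.003  0.001  0.001  0.     0.    -0.   ] v [ 0.045  0.04   0.024  0.005 -0.011 -0.023 -0.029 -0.03  -0.027 -0.021
 -0.015 -0.01  -0.005 -0.002 -0.     0.   ]
th 0.0016 h 0.1309 F ex,ey,ez 1.0 -0.3 1.1 w 0.0265
rot [0.0001, 0.0, -0.0007]
tx -0.0009
[ty,tz] [[0.0176, 0.0004], [0.0326, 0.0018], [0.0406, 0.0029], [0.0421, 0.0032], [0.0392, 0.0027], [0.0342, 0.002], [0.0285, 0.0013], [0.0234, 0.0008], [0.0195, 0.0005], [0.017, 0.0004]]
```

Converged well; continue holding.

>>> step_arm(
  commands=[
    [0,0.0176,0.0004,0,0,0,0.39],
    [0,0.0326,0.0018,0,0,0,0.39],
    [0,0.0406,0.0029,0,0,0,0.39],
    [0,0.0421,0.0032,0,0,0,0.39],
    [0,0.0392,0.0027,0,0,0,0.39],
    [0,0.0342,0.002,0,0,0,0.39],
    [0,0.0285,0.0013,0,0,0,0.39],
    [0,0.0234,0.0008,0,0,0,0.39],
    [0,0.0195,0.0005,0,0,0,0.39],
    [0,0.017,0.0004,0,0,0,0.39],
  ],
)

```text
clock: 27.5
tcp_pos: [0.4851, -0.0012, 0.3232]
orientation: [3.109, 0.445, -0.0]
contact_force: [0.6, 0.7, -0.7]
grip_width: 0.0257
```

```bash
python3 go.py m 1 2 1 16
```

```text
t 27.500 phi 0.0159 q 1.719 th -0.0626
t 27.550 phi 0.0156 q 1.718 th -0.0618
t 27.600 phi 0.0154 q 1.718 th -0.0628
A [-0.006 -0.023  0.623] ml0 [np.float64(-0.098), np.float64(-0.006), np.float64(0.098), np.float64(0.214)]
g,b,I [0.9225 0.0339 0.1888] sd [0.026 0.007 0.009] cost 6.2 now 27.65 phi 0.0081 v -0.0064 sdv 0.0093
eq th -0.075 plan [-0.076 -0.086 -0.09  -0.09  -0.086 -0.082 -0.078 -0.074 -0.072 -0.071
 -0.071 -0.072 -0.073 -0.075 -0.075 -0.075]
phi@row [ 0.008  0.007  0.007  0.006  0.005  0.004  0.003  0.002  0.001  0.001
  0.     0.     0.     0.     0.    -0.   ] v [-0.003 -0.003 -0.004 -0.006 -0.008 -0.009 -0.008 -0.007 -0.006 -0.004
 -0.003 -0.001 -0.001 -0.    -0.     0.   ]
th -0.0638 h 0.1310 F ex,ey,ez 0.6 -0.1 1.0 w 0.0258
rot [0.0001, 0.0, -0.0007]
tx -0.001
[ty,tz] [[0.0033, 0.0003], [0.0058, 0.0005], [0.0069, 0.0006], [0.0068, 0.0006], [0.0059, 0.0005], [0.0047, 0.0004], [0.0036, 0.0003], [0.0028, 0.0002], [0.0022, 0.0002], [0.002, 0.0002]]
```

>>> step_arm(
  commands=[
    [0,0.0033,0.0003,0,0,0,0.39],
    [0,0.0058,0.0005,0,0,0,0.39],
    [0,0.0069,0.0006,0,0,0,0.39],
    [0,0.0068,0.0006,0,0,0,0.39],
    [0,0.0059,0.0005,0,0,0,0.39],
    [0,0.0047,0.0004,0,0,0,0.39],
    [0,0.0036,0.0003,0,0,0,0.39],
    [0,0.0028,0.0002,0,0,0,0.39],
    [0,0.0022,0.0002,0,0,0,0.39],
    [0,0.002,0.0002,0,0,0,0.39],
  ],
)

```text
clock: 28.9
tcp_pos: [0.4854, -0.0023, 0.3231]
orientation: [3.109, 0.444, -0.0]
contact_force: [1.1, -0.3, -0.7]
grip_width: 0.0257
```

```bash
python3 go.py m 1 2 1 16
```

```text
t 28.900 phi 0.0141 q 1.719 th -0.0713
t 28.950 phi 0.0146 q 1.720 th -0.0712
t 29.000 phi 0.0155 q 1.719 th -0.0714
A [-0.006 -0.023  0.618] ml0 [np.float64(-0.098), np.float64(-0.006), np.float64(0.098), np.float64(0.214)]
g,b,I [0.922  0.0339 0.1891] sd [0.026 0.007 0.009] cost 6.26 now 29.05 phi 0.0095 v 0.0116 sdv 0.0092
eq th -0.075 plan [-0.094 -0.11  -0.115 -0.111 -0.102 -0.092 -0.082 -0.074 -0.069 -0.067
 -0.067 -0.069 -0.071 -0.073 -0.075 -0.075]
phi@row [ 0.011  0.012  0.012  0.012  0.01   0.009  0.007  0.005  0.003  0.002
  0.001  0.     0.     0.     0.    -0.   ] v [ 0.011  0.006 -0.001 -0.008 -0.013 -0.016 -0.016 -0.014 -0.012 -0.008
 -0.005 -0.003 -0.001 -0.    -0.     0.   ]
th -0.0715 h 0.1309 F ex,ey,ez 0.0 0.5 -0.1 w 0.0263
rot [0.0001, 0.0, -0.0007]
tx -0.0009
[ty,tz] [[0.0058, 0.0004], [0.01, 0.0008], [0.0113, 0.001], [0.0103, 0.0008], [0.008, 0.0006], [0.0053, 0.0003], [0.0027, 0.0001], [0.0007, -0.0001], [-0.0006, -0.0002], [-0.0011, -0.0002]]
```

>>> step_arm(
  commands=[
    [0,0.0058,0.0004,0,0,0,0.39],
    [0,0.01,0.0008,0,0,0,0.39],
    [0,0.0113,0.001,0,0,0,0.39],
    [0,0.0103,0.0008,0,0,0,0.39],
    [0,0.008,0.0006,0,0,0,0.39],
    [0,0.0053,0.0003,0,0,0,0.39],
    [0,0.0027,0.0001,0,0,0,0.39],
    [0,0.0007,0,0,0,0,0.39],
    [0,-0.0006,-0.0002,0,0,0,0.39],
    [0,-0.0011,-0.0002,0,0,0,0.39],
  ],
)

```text
clock: 30.3
tcp_pos: [0.4852, -0.0018, 0.3232]
orientation: [3.109, 0.444, -0.0]
contact_force: [-0.5, 0.4, 1.0]
grip_width: 0.026
```

```bash
python3 go.py m 1 2 1 16
```

```text
t 30.300 phi 0.0104 q 1.719 th -0.0672
t 30.350 phi 0.0102 q 1.717 th -0.0672
t 30.400 phi 0.0103 q 1.718 th -0.0673
A [-0.006 -0.023  0.617] ml0 [np.float64(-0.097), np.float64(-0.006), np.float64(0.098), np.float64(0.214)]
g,b,I [0.9218 0.0339 0.1892] sd [0.026 0.007 0.009] cost 6.27 now 30.45 phi 0.0042 v 0.0004 sdv 0.0092
eq th -0.075 plan [-0.077 -0.085 -0.088 -0.088 -0.085 -0.082 -0.078 -0.075 -0.073 -0.072
 -0.072 -0.073 -0.074 -0.074 -0.075 -0.075]
phi@row [ 0.004  0.005  0.005  0.004  0.004  0.003  0.002  0.002  0.001  0.001
  0.     0.     0.     0.     0.    -0.   ] v [ 0.002  0.001 -0.001 -0.003 -0.005 -0.006 -0.006 -0.005 -0.004 -0.003
 -0.002 -0.001 -0.001 -0.    -0.     0.   ]
th -0.0677 h 0.1310 F ex,ey,ez 0.6 0.4 -0.1 w 0.0261
rot [0.0001, 0.0, -0.0007]
tx -0.0009
[ty,tz] [[0.0026, 0.0003], [0.0045, 0.0004], [0.0054, 0.0005], [0.0053, 0.0005], [0.0046, 0.0004], [0.0036, 0.0004], [0.0027, 0.0003], [0.002, 0.0002], [0.0015, 0.0002], [0.0013, 0.0002]]
```

>>> step_arm(
  commands=[
    [0,0.0026,0.0003,0,0,0,0.39],
    [0,0.0045,0.0004,0,0,0,0.39],
    [0,0.0054,0.0005,0,0,0,0.39],
    [0,0.0053,0.0005,0,0,0,0.39],
    [0,0.0046,0.0004,0,0,0,0.39],
    [0,0.0036,0.0004,0,0,0,0.39],
    [0,0.0027,0.0003,0,0,0,0.39],
    [0,0.002,0.0002,0,0,0,0.39],
    [0,0.0015,0.0002,0,0,0,0.39],
    [0,0.0013,0.0002,0,0,0,0.39],
  ],
)

```text
clock: 31.7
tcp_pos: [0.4853, -0.0025, 0.3231]
orientation: [3.109, 0.444, -0.0]
contact_force: [-0.1, 0.1, -0.8]
grip_width: 0.0261
```

```bash
python3 go.py m 1 2 1 16
```

```text
t 31.700 phi 0.0124 q 1.720 th -0.0725
t 31.750 phi 0.0127 q 1.719 th -0.0724
t 31.800 phi 0.0131 q 1.718 th -0.0726
A [-0.006 -0.023  0.616] ml0 [np.float64(-0.097), np.float64(-0.006), np.float64(0.098), np.float64(0.214)]
g,b,I [0.9214 0.0338 0.1894] sd [0.026 0.007 0.009] cost 6.3 now 31.85 phi 0.0077 v 0.0089 sdv 0.0091
eq th -0.075 plan [-0.09  -0.102 -0.106 -0.103 -0.096 -0.088 -0.08  -0.074 -0.07  -0.068
 -0.068 -0.07  -0.072 -0.074 -0.075 -0.075]
phi@row [ 0.009  0.01   0.01   0.009  0.008  0.007  0.005  0.004  0.002  0.001
  0.001  0.     0.     0.     0.    -0.   ] v [ 0.009  0.005 -0.001 -0.007 -0.011 -0.013 -0.013 -0.011 -0.009 -0.007
 -0.004 -0.002 -0.001 -0.    -0.     0.   ]
th -0.0725 h 0.1309 F ex,ey,ez -0.6 0.3 -0.8 w 0.0258
rot [0.0001, 0.0001, -0.0007]
tx -0.0008
[ty,tz] [[0.0045, 0.0003], [0.0078, 0.0006], [0.0089, 0.0007], [0.0081, 0.0006], [0.0062, 0.0004], [0.0041, 0.0002], [0.002, 0.0], [0.0005, -0.0001], [-0.0006, -0.0002], [-0.001, -0.0002]]
```

>>> step_arm(
  commands=[
    [0,0.0045,0.0003,0,0,0,0.39],
    [0,0.0078,0.0006,0,0,0,0.39],
    [0,0.0089,0.0007,0,0,0,0.39],
    [0,0.0081,0.0006,0,0,0,0.39],
    [0,0.0062,0.0004,0,0,0,0.39],
    [0,0.0041,0.0002,0,0,0,0.39],
    [0,0.002,0,0,0,0,0.39],
    [0,0.0005,0,0,0,0,0.39],
    [0,-0.0006,-0.0002,0,0,0,0.39],
    [0,-0.001,-0.0002,0,0,0,0.39],
  ],
)

```text
clock: 33.1
tcp_pos: [0.4852, -0.0019, 0.3232]
orientation: [3.109, 0.444, -0.001]
contact_force: [-0.1, -1.0, -0.2]
grip_width: 0.0261
```

```bash
python3 go.py m 1 2 1 16
```

```text
t 33.100 phi 0.0105 q 1.717 th -0.0685
t 33.150 phi 0.0104 q 1.718 th -0.0685
t 33.200 phi 0.0111 q 1.719 th -0.0688
A [-0.005 -0.023  0.615] ml0 [np.float64(-0.097), np.float64(-0.005), np.float64(0.098), np.float64(0.215)]
g,b,I [0.9212 0.0338 0.1896] sd [0.026 0.007 0.009] cost 6.34 now 33.25 phi 0.0053 v 0.0036 sdv 0.0091
eq th -0.075 plan [-0.081 -0.091 -0.094 -0.093 -0.089 -0.084 -0.079 -0.075 -0.072 -0.071
 -0.071 -0.072 -0.073 -0.074 -0.075 -0.075]
phi@row [ 0.006  0.006  0.006  0.006  0.005  0.004  0.003  0.002  0.002  0.001
  0.     0.     0.     0.     0.    -0.   ] v [ 0.005  0.003 -0.001 -0.004 -0.007 -0.008 -0.008 -0.008 -0.006 -0.004
 -0.003 -0.002 -0.001 -0.    -0.     0.   ]
th -0.0689 h 0.1310 F ex,ey,ez -0.4 0.7 -0.5 w 0.0259
rot [0.0001, 0.0001, -0.0007]
tx -0.0008
[ty,tz] [[0.0033, 0.0003], [0.0058, 0.0005], [0.0067, 0.0006], [0.0064, 0.0006], [0.0053, 0.0005], [0.0039, 0.0003], [0.0026, 0.0002], [0.0016, 0.0002], [0.0009, 0.0001], [0.0006, 0.0001]]
```

>>> step_arm(
  commands=[
    [0,0.0033,0.0003,0,0,0,0.39],
    [0,0.0058,0.0005,0,0,0,0.39],
    [0,0.0067,0.0006,0,0,0,0.39],
    [0,0.0064,0.0006,0,0,0,0.39],
    [0,0.0053,0.0005,0,0,0,0.39],
    [0,0.0039,0.0003,0,0,0,0.39],
    [0,0.0026,0.0002,0,0,0,0.39],
    [0,0.0016,0.0002,0,0,0,0.39],
    [0,0.0009,0.0001,0,0,0,0.39],
    [0,0.0006,0.0001,0,0,0,0.39],
  ],
)

```text
clock: 34.5
tcp_pos: [0.4852, -0.0023, 0.3231]
orientation: [3.109, 0.444, -0.001]
contact_force: [0.2, 0.8, 0.6]
grip_width: 0.0261
```

```bash
cat > go2.py <<'E'
import c,sys
from c import *
tg,vt,N=float(sys.argv[2]),float(sys.argv[3]),int(sys.argv[4])
if sys.argv[1]=='m': measure(3)
else: LOG['seg'].pop()
c.W[:]=[1,0,1.]
p,x=fit();u=plan(p,x,target=tg,vt=vt,N=N);emit(u[:10])
E
python3 go2.py m 0.12 0 20
```

```text
t 34.500 phi 0.0070 q 1.718 th -0.0711
t 34.550 phi 0.0070 q 1.717 th -0.0712
t 34.600 phi 0.0071 q 1.718 th -0.0713
A [-0.005 -0.023  0.615] ml0 [np.float64(-0.097), np.float64(-0.005), np.float64(0.099), np.float64(0.215)]
g,b,I [0.9212 0.0338 0.1896] sd [0.026 0.007 0.009] cost 6.35 now 34.65 phi 0.0014 v -0.0009 sdv 0.0091
eq th -0.201 plan [-0.056 -0.042 -0.034 -0.033 -0.039 -0.05  -0.066 -0.085 -0.106 -0.129
 -0.152 -0.174 -0.195 -0.214 -0.228 -0.238 -0.241 -0.236 -0.222 -0.201]
phi@row [0.002 0.003 0.005 0.009 0.014 0.022 0.03  0.04  0.051 0.062 0.073 0.083
 0.093 0.101 0.108 0.114 0.117 0.119 0.12  0.12 ] v [0.004 0.012 0.024 0.038 0.052 0.064 0.075 0.082 0.087 0.088 0.087 0.081
 0.073 0.062 0.049 0.036 0.022 0.01  0.002 0.   ]
th -0.0714 h 0.1309 F ex,ey,ez 0.3 0.4 -1.0 w 0.0261
rot [0.0001, 0.0001, -0.0007]
tx -0.0006
[ty,tz] [[-0.0039, -0.0004], [-0.0076, -0.0005], [-0.0097, -0.0006], [-0.0099, -0.0006], [-0.0084, -0.0006], [-0.0054, -0.0004], [-0.0013, -0.0002], [0.0036, 0.0002], [0.0091, 0.0007], [0.0149, 0.0014]]
```

>>> step_arm(
  commands=[
    [0,-0.0039,-0.0004,0,0,0,0.39],
    [0,-0.0076,-0.0005,0,0,0,0.39],
    [0,-0.0097,-0.0006,0,0,0,0.39],
    [0,-0.0099,-0.0006,0,0,0,0.39],
    [0,-0.0084,-0.0006,0,0,0,0.39],
    [0,-0.0054,-0.0004,0,0,0,0.39],
    [0,-0.0013,-0.0002,0,0,0,0.39],
    [0,0.0036,0.0002,0,0,0,0.39],
    [0,0.0091,0.0007,0,0,0,0.39],
    [0,0.0149,0.0014,0,0,0,0.39],
  ],
)

```text
clock: 35.9
tcp_pos: [0.4874, -0.0096, 0.3224]
orientation: [3.109, 0.444, -0.0]
contact_force: [-0.6, 1.1, -0.1]
grip_width: 0.0258
```

```bash
python3 go2.py m 0.22 0.05 16
```

```text
t 35.900 phi 0.0746 q 1.702 th -0.1304
t 35.950 phi 0.0787 q 1.697 th -0.1339
t 36.000 phi 0.0830 q 1.688 th -0.1320
A [-0.005 -0.025  0.616] ml0 [np.float64(-0.097), np.float64(-0.005), np.float64(0.098), np.float64(0.214)]
g,b,I [0.9214 0.0338 0.1898] sd [0.026 0.007 0.009] cost 6.51 now 36.05 phi 0.0855 v 0.1065 sdv 0.01
eq th -0.306 plan [-0.161 -0.195 -0.224 -0.246 -0.26  -0.269 -0.274 -0.275 -0.273 -0.271
 -0.27  -0.269 -0.272 -0.279 -0.29  -0.306]
phi@row [0.099 0.113 0.126 0.138 0.149 0.158 0.166 0.173 0.179 0.185 0.19  0.196
 0.201 0.207 0.214 0.22 ] v [0.11  0.108 0.101 0.091 0.08  0.069 0.06  0.052 0.047 0.044 0.043 0.044
 0.047 0.049 0.051 0.05 ]
th -0.1300 h 0.1310 F ex,ey,ez 0.2 -0.2 0.3 w 0.0261
rot [0.0001, 0.0001, -0.0007]
tx -0.0005
[ty,tz] [[0.0079, 0.0012], [0.0167, 0.0028], [0.0241, 0.0043], [0.0296, 0.0057], [0.0333, 0.0066], [0.0355, 0.0072], [0.0366, 0.0075], [0.0368, 0.0076], [0.0365, 0.0075], [0.036, 0.0074]]
```

Gentle and predictable.

>>> step_arm(
  commands=[
    [0,0.0079,0.0012,0,0,0,0.39],
    [0,0.0167,0.0028,0,0,0,0.39],
    [0,0.0241,0.0043,0,0,0,0.39],
    [0,0.0296,0.0057,0,0,0,0.39],
    [0,0.0333,0.0066,0,0,0,0.39],
    [0,0.0355,0.0072,0,0,0,0.39],
    [0,0.0366,0.0075,0,0,0,0.39],
    [0,0.0368,0.0076,0,0,0,0.39],
    [0,0.0365,0.0075,0,0,0,0.39],
    [0,0.036,0.0074,0,0,0,0.39],
  ],
)

```text
clock: 37.3
tcp_pos: [0.4924, -0.0268, 0.3187]
orientation: [3.109, 0.444, -0.001]
contact_force: [0.0, 2.1, 0.8]
grip_width: 0.0265
```

```bash
python3 go2.py m 0.29 0.1 10
```

```text
t 37.300 phi 0.1351 q 1.566 th -0.2709
t 37.350 phi 0.1342 q 1.568 th -0.2707
t 37.400 phi 0.1324 q 1.574 th -0.2708
A [-0.005 -0.035  0.706] ml0 [np.float64(-0.094), np.float64(-0.005), np.float64(0.099), np.float64(0.217)]
g,b,I [0.919  0.0333 0.1908] sd [0.025 0.007 0.009] cost 8.49 now 37.45 phi 0.1338 v -0.0443 sdv 0.0093
eq th -0.376 plan [-0.092  0.039  0.066 -0.002 -0.132 -0.286 -0.421 -0.496 -0.482 -0.377]
phi@row [0.129 0.129 0.138 0.156 0.181 0.21  0.237 0.26  0.277 0.29 ] v [-0.026  0.033  0.11   0.179  0.221  0.228  0.203  0.158  0.116  0.1  ]
th -0.2713 h 0.1309 F ex,ey,ez -0.6 2.1 0.3 w 0.0262
rot [0.0001, 0.0001, -0.0007]
tx -0.0003
[ty,tz] [[-0.0458, -0.0085], [-0.0798, -0.0094], [-0.0868, -0.0091], [-0.0692, -0.0096], [-0.0352, -0.0073], [0.0038, 0.001], [0.0366, 0.0131], [0.0542, 0.0218], [0.0508, 0.02], [0.0261, 0.0087]]
```

```bash
python3 go2.py p 0.26 0.08 14
```

```text
A [-0.005 -0.035  0.706] ml0 [np.float64(-0.094), np.float64(-0.005), np.float64(0.099), np.float64(0.217)]
g,b,I [0.919  0.0333 0.1908] sd [0.025 0.007 0.009] cost 8.49 now 37.45 phi 0.1338 v -0.0443 sdv 0.0093
eq th -0.345 plan [-0.197 -0.127 -0.083 -0.068 -0.08  -0.112 -0.158 -0.212 -0.266 -0.315
 -0.353 -0.372 -0.369 -0.345]
phi@row [0.128 0.123 0.121 0.123 0.131 0.142 0.157 0.174 0.191 0.209 0.224 0.238
 0.25  0.26 ] v [-0.047 -0.03   0.001  0.038  0.075  0.106  0.129  0.141  0.142  0.133
  0.118  0.101  0.086  0.08 ]
th -0.2713 h 0.1309 F ex,ey,ez -0.6 2.1 0.3 w 0.0262
rot [0.0001, 0.0001, -0.0007]
tx -0.0004
[ty,tz] [[-0.0186, -0.0045], [-0.0367, -0.0075], [-0.0481, -0.0087], [-0.0519, -0.009], [-0.0488, -0.0088], [-0.0405, -0.008], [-0.0287, -0.0064], [-0.015, -0.0038], [-0.0012, -0.0004], [0.0111, 0.0033]]
```

>>> step_arm(
  commands=[
    [0,-0.0186,-0.0045,0,0,0,0.39],
    [0,-0.0367,-0.0075,0,0,0,0.39],
    [0,-0.0481,-0.0087,0,0,0,0.39],
    [0,-0.0519,-0.009,0,0,0,0.39],
    [0,-0.0488,-0.0088,0,0,0,0.39],
    [0,-0.0405,-0.008,0,0,0,0.39],
    [0,-0.0287,-0.0064,0,0,0,0.39],
    [0,-0.015,-0.0038,0,0,0,0.39],
    [0,-0.0012,-0.0004,0,0,0,0.39],
    [0,0.0111,0.0033,0,0,0,0.39],
  ],
)

```text
clock: 38.7
tcp_pos: [0.4941, -0.0327, 0.3169]
orientation: [3.11, 0.443, -0.001]
contact_force: [-0.8, 1.4, 0.9]
grip_width: 0.0263
```

```bash
python3 go2.py m 0.29 0.1 12;python3 - <<'E'
from h import *
n=round(1000*LOG['meas'][-1][0])
for k in [(20600,.16,1),(37400,.134,1)]: print(phi_k(rd(n),[k]),phi_k(rd(n-100),[k]))
E
```

```text
t 38.700 phi 0.1941 q 1.374 th -0.3200
t 38.750 phi 0.2010 q 1.358 th -0.3266
t 38.800 phi 0.2077 q 1.357 th -0.3219
A [-0.007 -0.038  0.663] ml0 [np.float64(-0.096), np.float64(-0.007), np.float64(0.096), np.float64(0.212)]
g,b,I [0.9238 0.0344 0.1908] sd [0.025 0.007 0.009] cost 9.2 now 38.85 phi 0.2268 v 0.1316 sdv 0.0121
eq th -0.382 plan [-0.395 -0.459 -0.484 -0.471 -0.43  -0.371 -0.309 -0.256 -0.227 -0.234
 -0.287 -0.381]
phi@row [0.242 0.255 0.263 0.266 0.266 0.263 0.26  0.258 0.261 0.267 0.278 0.29 ] v [ 0.115  0.084  0.045  0.009 -0.017 -0.027 -0.02   0.002  0.035  0.069
  0.095  0.1  ]
th -0.3177 h 0.1308 F ex,ey,ez -0.7 2.4 1.0 w 0.0264
rot [0.0001, 0.0001, -0.0008]
tx -0.0004
[ty,tz] [[0.0189, 0.0068], [0.0339, 0.0136], [0.0398, 0.0166], [0.0369, 0.0151], [0.0271, 0.0104], [0.0131, 0.0045], [-0.0022, -0.001], [-0.0153, -0.0048], [-0.0226, -0.0066], [-0.0208, -0.0061]]
(0.20108039396028365, 0.9612491394852525) (0.19213552650698465, 0.9711862275474171)
(0.2039391112194356, 0.913227194866396) (0.19342099083283076, 0.9252966442070681)
```

>>> step_arm(
  commands=[
    [0,0.0054,0.0018,0,0,0,0.39],
    [0,0.0054,0.0018,0,0,0,0.39],
    [0,0.0054,0.0018,0,0,0,0.39],
    [0,0.0054,0.0018,0,0,0,0.39],
    [0,0.0054,0.0018,0,0,0,0.39],
    [0,0.0054,0.0018,0,0,0,0.39],
    [0,0.0054,0.0018,0,0,0,0.39],
    [0,0.0054,0.0018,0,0,0,0.39],
    [0,0.0054,0.0018,0,0,0,0.39],
    [0,0.0054,0.0018,0,0,0,0.39],
  ],
)

```text
clock: 40.1
tcp_pos: [0.4947, -0.035, 0.316]
orientation: [3.11, 0.443, -0.001]
contact_force: [0.1, 1.6, -0.4]
grip_width: 0.0258
```

```bash
python3 - <<'E'
from h import *
LOG['seg'].pop();LOG['seg'].append([38.85,-.3177]+[-.34]*10)
measure(3,[(20600,.165,1)])
emit(np.linspace(-.30,.0,10))
n=[round(1000*m[0]) for m in LOG['meas'][-3:]]
print(np.abs(rd(n[0]).astype(int)-rd(n[2]))[140:300,210:300].max())
im=rd(n[2])[140:300,210:370,::-1];cv2.imwrite('pics/x.png',cv2.resize(im,None,fx=3,fy=3))
E
```

```text
t 40.100 phi 0.2324 q 0.930 th -0.3395
t 40.150 phi 0.2323 q 0.930 th -0.3395
t 40.200 phi 0.2323 q 0.929 th -0.3394
th -0.3396 h 0.1309 F ex,ey,ez 1.9 2.1 -0.8 w 0.0266
rot [0.0, 0.0001, -0.0008]
tx -0.0008
[ty,tz] [[-0.0097, -0.0034], [-0.0181, -0.0058], [-0.0265, -0.008], [-0.0349, -0.0098], [-0.0434, -0.0114], [-0.052, -0.0127], [-0.0606, -0.0137], [-0.0693, -0.0145], [-0.0779, -0.0149], [-0.0866, -0.015]]
53
```

View pics/x.png

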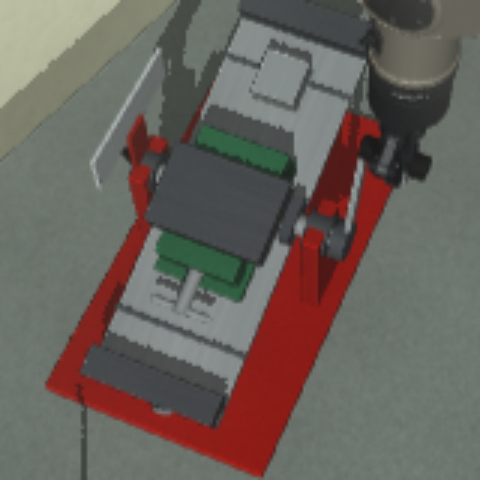

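>>> step_arm(
  commands=[
    [0,-0.0097,-0.0034,0,0,0,0.39],
    [0,-0.0181,-0.0058,0,0,0,0.39],
    [0,-0.0265,-0.008,0,0,0,0.39],
    [0,-0.0349,-0.0098,0,0,0,0.39],
    [0,-0.0434,-0.0114,0,0,0,0.39],
    [0,-0.052,-0.0127,0,0,0,0.39],
    [0,-0.0606,-0.0137,0,0,0,0.39],
    [0,-0.0693,-0.0145,0,0,0,0.39],
    [0,-0.0779,-0.0149,0,0,0,0.39],
    [0,-0.0866,-0.015,0,0,0,0.39],
  ],
)

```text
clock: 41.5
tcp_pos: [0.4826, 0.0068, 0.3235]
orientation: [3.11, 0.443, -0.001]
contact_force: [0.5, 1.3, -1.1]
grip_width: 0.0258
```

```bash
python3 - <<'E'
from h import *
measure(2,[(20600,.165,1),(40200,.3,1)])
emit(np.r_[np.linspace(.04,.36,9),.36])
E
```

```text
t 41.500 phi 0.2734 q 1.873 th 0.0018
t 41.550 phi 0.2734 q 1.872 th 0.0067
th 0.0040 h 0.1310 F ex,ey,ez -0.8 0.5 -0.2 w 0.0258
rot [0.0, 0.0001, -0.0007]
tx -0.0013
[ty,tz] [[-0.0093, 0.0003], [-0.0197, 0.0009], [-0.03, 0.002], [-0.0403, 0.0034], [-0.0506, 0.0053], [-0.0607, 0.0075], [-0.0708, 0.0102], [-0.0807, 0.0133], [-0.0905, 0.0167], [-0.0905, 0.0167]]
```

>>> step_arm(
  commands=[
    [0,-0.0093,0.0003,0,0,0,0.39],
    [0,-0.0197,0.0009,0,0,0,0.39],
    [0,-0.03,0.002,0,0,0,0.39],
    [0,-0.0403,0.0034,0,0,0,0.39],
    [0,-0.0506,0.0053,0,0,0,0.39],
    [0,-0.0607,0.0075,0,0,0,0.39],
    [0,-0.0708,0.0102,0,0,0,0.39],
    [0,-0.0807,0.0133,0,0,0,0.39],
    [0,-0.0905,0.0167,0,0,0,0.39],
    [0,-0.0905,0.0167,0,0,0,0.39],
  ],
)

```text
clock: 42.85
tcp_pos: [0.4698, 0.0509, 0.3151]
orientation: [3.11, 0.445, -0.001]
contact_force: [-0.4, -0.1, -0.7]
grip_width: 0.0264
```

```bash
python3 - <<'E'
from h import *
measure(1,[(40200,.3,1)])
print(phi_k(rd(41550),[(40200,.3,1)]))
emit([.36]*10); LOG['seg'].pop()
E
```

```text
t 42.850 phi 0.3045 q 0.989 th 0.3635
(0.3040553258682009, 0.991132947664362)
th 0.3609 h 0.1309 F ex,ey,ez 0.2 -0.2 0.4 w 0.026
rot [0.0, 0.0001, -0.0006]
tx -0.0013
[ty,tz] [[0.0002, -0.0001], [0.0002, -0.0001], [0.0002, -0.0001], [0.0002, -0.0001], [0.0002, -0.0001], [0.0002, -0.0001], [0.0002, -0.0001], [0.0002, -0.0001], [0.0002, -0.0001], [0.0002, -0.0001]]
```

>>> step_arm(
  commands=[
    [0,0,0,0,0,0,0.3],
    [0,0,0,0,0,0,0.1],
    [0,0,0,0,0,0,-0.3],
    [0,0,0,0,0,0,-0.6],
    [0,0,0,0,0,0,-0.6],
    [0,0,-0.05,0,0,0,-0.6],
    [0,0,-0.1,0,0,0,-0.6],
    [0,0,-0.17,0,0,0,-0.6],
    [0,0,-0.24,0,0,0,-0.6],
    [0,0,-0.3,0,0,0,-0.6],
  ],
)

```text
clock: 44.15
tcp_pos: [0.4699, 0.0508, 0.4666]
orientation: [3.109, 0.445, 0.0]
contact_force: [0.1, 0.3, 0.4]
grip_width: 0.0683
```

>>> step_arm(
  commands=[
    [0,0,-0.02,0,0,0,-0.6],
    [0,0,-0.02,0,0,0,-0.6],
    [0,0,-0.02,0,0,0,-0.6],
    [0,0,-0.02,0,0,0,-0.6],
    [0,0,-0.02,0,0,0,-0.6],
    [0,0,-0.02,0,0,0,-0.6],
    [0,0,-0.02,0,0,0,-0.6],
    [0,0,-0.02,0,0,0,-0.6],
    [0,0,-0.02,0,0,0,-0.6],
    [0,0,-0.02,0,0,0,-0.6],
  ],
)

```text
clock: 45.4
tcp_pos: [0.4699, 0.0508, 0.4766]
orientation: [3.109, 0.445, 0.0]
contact_force: [-0.1, 0.2, 0.2]
grip_width: 0.0685
```

```bash
python3 - <<'E'
from h import *
measure(3,[(40200,.3,1)])
a,b=[rd(round(1000*LOG['meas'][i][0])) for i in(-3,-1)]
print('change',np.abs(a.astype(int)-b).max())
z=tip_of('left_stop',grab_frame('side'))[:1];print(z)
cv2.imwrite('pics/y.png',cv2.resize(b[60:320,190:450,::-1],None,fx=2.2,fy=2.2,interpolation=cv2.INTER_CUBIC))
E
```

```text
t 45.400 phi 0.3040 q 0.991 th 0.3617
t 45.450 phi 0.3040 q 0.991 th 0.3619
t 45.500 phi 0.3040 q 0.991 th 0.3616
change 30
[{'point': [260.5, 271.8], 'p': 0.69}]
```

View pics/y.png

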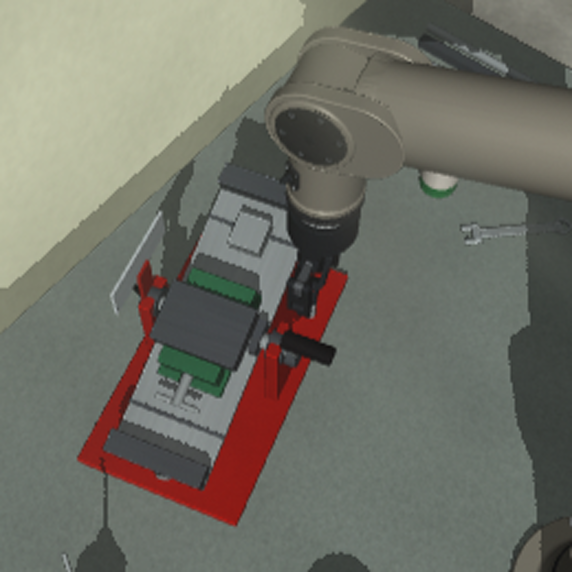

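```bash
python3 - <<'E'
from h import *
print(readout.get_obs()['clock'],r.hand_in())
E
```

```text
the job is handed in; nothing more can be done
45.65 None
```

I worked the table only by its lever handle, held it level, eased it onto the left stop, let go and handed the job in at 45.65 s. The hand-in reports no verdict. I closed the fingers around the bar with about 1 mm of play, because a tight grip stuffed the handle with friction.

**Level hold:** the deck's measured tilt stayed between about 0.00 and 0.07 rad at every look from 24.7 s to 34.6 s, about 10 s. From 26 s on it stayed within 0.02 rad. I could only look between moves, so the moments in between rest on my model of the table.

**Trouble before that:** my first way of reading the tilt from the pictures was off by a few hundredths of a rad. The first attempt at level overshot to about +0.18 rad before I changed the method, and a second swing came close to -0.1 rad around 23.6 s. I don't count anything before 24.7 s towards the hold.

**Left stop:** my last reading before contact showed about 0.13 rad/s at about 0.22 rad. I did not measure the speed at contact itself.

**Last checks:**
- The tilt reading did not change over the last three pictures, or after I released the lever.
- The lever stands free, leaning left, with the gripper about 160 mm above it and the wrist force near zero.
- My tilt reading at the left stop was 0.23 rad instead of 0.30. I took the stop as reached because the table stood still there and moved by only about 0.004 rad when the lever was eased left.
- The final pictures still differed by up to 30 grey levels somewhere in the frame, and I did not trace where.
- I left the oil can, bottle and wrench alone but did not measure their positions again. The last picture shows the bottle and wrench standing and lying where expected; the oil can is outside it.

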